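Shim a spindle with two thrust washers and hold the lock ring open over its groove

TASK

Put exactly two of the four bronze thrust washers onto the upright spindle, down on its shoulder, and leave the other two lying on the bench. Then take the red-handled lock-ring pliers from the wooden block, spread the open-ended lock ring with them, never touching the ring with the fingers, and slide it, level, down over the spindle end until it stands at the height of the groove, clear of the washers and the spindle. Do not let it snap in: the program finishes while still holding the pliers squeezed, with the ring held spread round the groove, so that the stack can be checked first; do not shift the jar, the black pipe coupling or the black cap.

Things in the scene. Friction and masses are not known exactly. Their poses are not given: they have to be found in the camera images.
- spindle: fixed blue bearing housing, 106x106 mm foot 12 mm high, cone above narrowing to a 50 mm dia collar whose top (the shoulder) is at 42 mm; from it rises a vertical steel spindle, 35 mm dia, top at 68 mm, with a 4x4 mm chamfer. Groove 31 mm dia, 11 to 18 mm above the shoulder: two washers end 1 mm below it, a third would cover it. Origin: centre of the underside, z up
- spindle_seat (a point): on the spindle's axis at the shoulder, 42 mm above the bench: the underside of the first washer sits here
- groove (a point): on the spindle's axis, middle of the groove's 7 mm width, 56.5 mm above the bench
- washer_a: bronze thrust washer, one of four alike, 56 mm outside, 38 mm hole, 5 mm thick, 50 g, lying flat on the bench; origin at the centre of its underside
- washer_b: bronze thrust washer, one of four alike, 56 mm outside, 38 mm hole, 5 mm thick, 50 g, lying flat on the bench; origin at the centre of its underside
- washer_c: bronze thrust washer, one of four alike, 56 mm outside, 38 mm hole, 5 mm thick, 50 g, lying flat on the bench; origin at the centre of its underside
- washer_d: bronze thrust washer, one of four alike, 56 mm outside, 38 mm hole, 5 mm thick, 50 g, lying flat on the bench; origin at the centre of its underside
- ring: bright steel open-ended lock ring, 4 mm thick, 26 g, lying flat; bore 32, outside 42 mm, two ears reaching 31 mm from the centre. Origin: centre of the bore at the underside, z up. The gap is on its -x side; its ends carry V notches facing each other along y (bottom at x -18, y +-18 mm; lips at y +-13 to 15). Springy: 9 mm more at each end takes about 4 N
- ring_gap (a point): point of the ring midway between the two notches, at half its thickness (ring frame -18.2, 0, 2 mm): the middle of the plier tips goes here; pins of 5 mm dia touch the notches when their centres are at y +-14.8 mm
- ring_bore (a point): point of the ring at half its thickness (ring frame -5.3, 0, 2 mm) that must lie on the spindle's axis when the ring is fully spread; there is then about 2 mm of room all round the 35 mm spindle
- ring_arm (a joint): how far the ring is spread: angle of each of its arms, 0 relaxed, 0.24 just wide enough for the spindle, about 0.285 with the pliers fully squeezed (rad)
- pliers: lock-ring pliers, 160 g, upright, tips down, in the slot of the block; two red handles, 13x10 mm, lean apart upwards (outsides 55 mm apart at 106 mm above the tips, 66 mm at their ends, 126 mm above the tips). Origin: midway between the lower ends of the tips; z up; handles close and tips spread along y; alike front and back. In the block the tips are 4 mm above the bench
- pliers_grip (a point): midway between the handles, 106 mm above the tips: a good place for the middle of the finger pads, closing along the pliers' y
- pliers_tips (a point): midway between the lower ends of the two tips. Each is a pin 5 mm dia, 4.5 mm long, under an 11 mm dia collar; pin centres 16 mm apart at rest, about 48 mm when fully squeezed (each moves 6 mm per 0.1 rad of jaw_l); they rise under 1 mm as they spread. With the collars on the ring the pins reach 0.5 mm below it
- jaw_l (a joint): squeeze of the pliers: 0 at rest, 0.27 at a built-in stop that keeps the ring from being overstretched (rad). The handles spring open: 7 N at the grip starts to close them, about 14 N brings them to the stop with the ring on (then 30 mm outside). Not to be squeezed fully inside the block: the tips would catch in its slot
- tool_block: fixed beech block 70x94x52 mm with a slot 13x55 mm, 50 mm deep, that holds the pliers; origin at the centre of its underside
- grease_jar: white jar with blue lid, 63 mm dia, 53 mm high, standing on the bench; not to be shifted; origin at the centre of its underside
- coupling: black threaded pipe coupling, 59 mm dia, 40 mm high, standing on the bench; not to be shifted
- end_cap: black plastic screw cap, 86 mm dia, 60 mm high, standing on the bench; not to be shifted

How it is judged:
By the outcome, as a careful person would: the job done as asked, in the order asked, and still so for the second after the job is handed in, while the arm keeps its last pose, push and grip.
It also fails if it takes over 64 s, if anything falls off the work surface, if the arm or the gripper's body presses on something with over 40 N, if the wrist force passes 120 N, or if a joint passes its speed limit or range.

ROBOT

A 7-joint arm with a two-finger parallel gripper is mounted at the origin on a cart in front of the work surface, level with it; the furniture and walls round the work are solid. World frame = base frame: x ahead of the robot, y to its left, z up, the work surface at z = 0. Lengths are in m, angles in rad, forces in N, time in s.
With the tool pointing down it reaches from about 0.425 to 0.875 m from the base axis. Payload 4.7 kg.
Tool frame: the origin (TCP) lies midway between the tips of the shut fingers; the grasp point (between the pads) lies 19 mm behind it; z points along the fingers, y is the line along which they close (so a half turn about z gives the same grasp; the last joint's range is limited). The gripper opens to 87 mm and grips with 3 to 60 N. Pads are 19 mm wide; open, the fingers measure 117 mm over their backs; the gripper's body (75 mm by 190 mm) begins 51 mm behind the grasp point.
Start: joints at [1.199, 0.321, -0.07, 1.45, 0.023, 1.371, -0.057], TCP at [0.245, -0.602, 0.223] pointing down, gripper open.
Joint ranges: [-2.86, 2.86], [-0.3, 2.09], [-1.38, 1.24], [0.06, 2.45], [-1.56, 4.7], [0.09, 2.05], [-2.69, 2.69]. Speed limits (rad/s): [2.57, 2.57, 3.14, 3.14, 3.14, 3.14, 3.14].

INTERFACE

Orientations are given as a rotation vector (axis times angle).
In Python, from bench import monitor, cams, workorder gives the robot as it stands.
- The arm moves only by the tool move_arm, never from a script. Its arguments are lists of equal length, an entry for each row: "slide": the shift along the tool's x, y, z in cm, a list of three; "roll": the turn about the tool's z in rad. In form: {"slide": [[dx, dy, dz], ...], "roll": [roll, ...]}. A call has 1 to 20 rows; each row is the pose to reach, as a shift and turn from the pose commanded when the call began, along the tool's axes at that moment; what a row does not reach only later rows make up. A row lasts 1/10 s, in which the tool goes at most 50 mm and 8.59 degrees, less where a joint would pass 70% of its speed; a pose out of reach is approached as far as the arm can. A call with a gripper value outside its range is refused whole. "gripper" is the finger opening in cm, from 0 to 8.7, set as the call begins (left out, the last holds). The fingers move at their own pace and stop on an object; "squeeze" is the grip in N (left out, the last holds). Time passes only in rows, so rows that repeat a pose let the fingers close. It gives the time, the measured TCP pose, the force, the opening and the grip force at its end, in the units of the state.
- monitor.get_state(): the state, without advancing time (a new reading comes with each control period).
- cams.get_image(name): name is "side" or "top" or "wrist"; returns the picture (400x640x3 uint8, red, green, blue); there is no depth.
- cams.get_calibration(name): a dict with "mtx" (3x3 intrinsics, pixels), "dist_coeffs" ([k1, k2, p1, p2, k3] as OpenCV has them; the pictures are not rectified), "R" (3x3) and "t" (3): a world point X has camera coordinates R X + t. Camera axes: x right, y down, z forward; pixel columns grow to the right and rows downward; lengths in m; the calibration is good to about 2 mm. A picture is of the moment at which its call begins: read the wrist's pose just before it. get_calibration takes no time and is no camera call; for the wrist camera it gives the pose at the moment of the call.
- workorder.close_job(): hands the job in; it is judged then, once.
The state is a dict: "time": time; "joint_positions": joint angles; "qd": joint speeds; "joint_torque": joint torques, N m; "position": TCP position; "tool_rot": TCP orientation; "ft_force": force on the tool from outside, world axes, zero at the start; "torque": the same for the moment, N m; "grip_width": opening from 0.0 (shut) to 1.0 (fully open); "grip_force": force on a finger pad.
Only numpy, scipy, OpenCV 4.12 (cv2) and the standard library are available. Lean on these libraries where they do the work, as an engineer would, in place of code of your own. Each camera call takes 0.05 s, during which the arm holds its last target. There are 200 camera calls.

## Working session

There is one attempt and no reset: what is moved stays moved. The work goes in short steps, Python scripts to look and compute and a tool call to move; the robot and the scene stay as the last step left them, time stands still between calls to the robot, and variables do not carry over. Pictures are saved under pics/ and viewed, at most 10 in all, crops included, and the job is handed in when it is done.

Besides the shell and the picture viewer there is one more tool, called after "Emit:" as name(argument=value, ...) on one line, values as JSON. move_arm: Moves the arm, as the interface text tells. Its arguments: {"type":"object","properties":{"slide":{"type":"array","items":{"type":"array","items":{"type":"number"}}},"roll":{"type":"array","items":{"type":"number"}},"gripper":{"type":"number"},"squeeze":{"type":"number"}},"required":["slide","roll"]}

```bash
mkdir -p pics; ls; cat > h.py <<'E'
import numpy as np,cv2
from bench import monitor,cams,workorder
def snap(n,f):
    c=cams.get_calibration(n);im=cams.get_image(n)
    cv2.imwrite('pics/'+f,cv2.cvtColor(im,cv2.COLOR_RGB2BGR));
    np.savez('pics/'+f+'.npz',**{k:np.array(v) for k,v in c.items()})
    return im
def cal(f): return dict(np.load('pics/'+f+'.npz'))
def toz(c,px,z):
    p=cv2.undistortPoints(np.array(px,float).reshape(-1,1,2),np.array(c['mtx']),np.array(c['dist_coeffs'])).reshape(-1,2)
    R=np.array(c['R']);t=np.array(c['t']);C=-R.T@t
    d=np.c_[p,np.ones(len(p))]@R
    zz=np.broadcast_to(z,len(p))
    return C+d*((zz-C[2])/d[:,2])[:,None]
def proj(c,X):
    R=np.array(c['R']);return cv2.projectPoints(np.array(X,float).reshape(-1,1,3),cv2.Rodrigues(R)[0],np.array(c['t'],float),np.array(c['mtx']),np.array(c['dist_coeffs']))[0].reshape(-1,2)
E
python3 - <<'E'
from h import *
a=snap('top','top0.png');b=snap('side','side0.png')
for n in('top','side'):
    c=cams.get_calibration(n);print(n,c, -np.array(c['R']).T@c['t'])
s=monitor.get_state();print(s)
E
```

```text
pics
top {'mtx': array([[441.50170742,   0.        , 320.79367001],
       [  0.        , 441.50170742, 197.67491383],
       [  0.        ,   0.        ,   1.        ]]), 'dist_coeffs': array([-0.09814947,  0.        ,  0.        ,  0.        ,  0.        ]), 'R': array([[-0.01159571, -0.99992382,  0.00423064],
       [-0.99813262,  0.01132097, -0.06002597],
       [ 0.05997351, -0.00491878, -0.99818785]]), 't': array([-0.05064255,  0.50372324,  1.48029928])} [ 0.41341662 -0.04906005  1.50806749]
side {'mtx': array([[451.2651532 ,   0.        , 319.89541541],
       [  0.        , 451.2651532 , 198.09468468],
       [  0.        ,   0.        ,   1.        ]]), 'dist_coeffs': array([-0.06766285,  0.        ,  0.        ,  0.        ,  0.        ]), 'R': array([[-0.82198314, -0.56942011,  0.01022059],
       [-0.3207993 ,  0.44811058, -0.83443677],
       [ 0.47056512, -0.68917171, -0.55100891]]), 't': array([0.37612925, 0.28855157, 0.99781583])} [-0.06779828  0.77253899  0.78673919]
{'time': 0.1, 'joint_positions': array([ 1.19906738,  0.32175127, -0.07008745,  1.45156098,  0.02262574,
        1.37078459, -0.05691937]), 'qd': array([-0.00129548, -0.00134599, -0.00052752, -0.00129432,  0.00041583,
        0.00063603,  0.00231659]), 'joint_torque': array([ 2.35520401e-04, -4.92573380e+01, -4.05558860e-01, -3.13397849e+01,
       -6.41077501e-02,  3.95067735e-02,  5.58454326e-05]), 'position': array([ 0.24437496, -0.60177974,  0.22156535]), 'tool_rot': array([-3.08168160e+00, -6.02013633e-01,  6.96330996e-04]), 'ft_force': array([ 0.44515446, -0.18798776,  0.10212033]), 'torque': array([ 0.01966564,  0.03207147, -0.04081636]), 'grip_force': 0.0, 'grip_width': 1.0062258586240953}
```

View images.

View pics/top0.png

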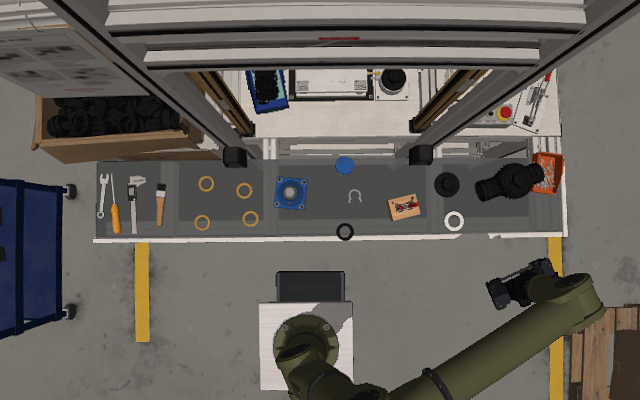

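View pics/side0.png

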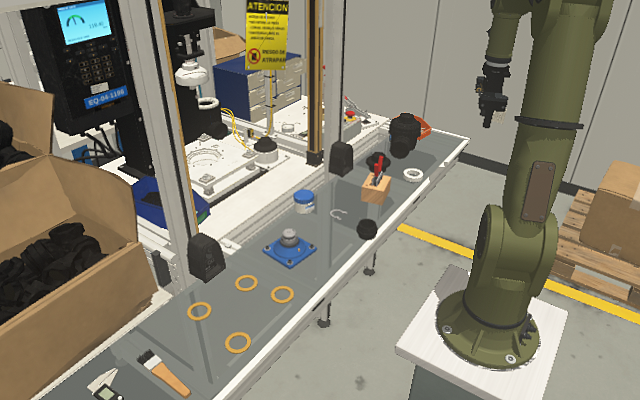

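```bash
python3 - <<'E'
from h import *
c=cal('top0.png')
for n,p,z in [('wA',(206,184),.005),('wB',(244.5,190.5),.005),('wC',(202.5,222.5),.005),('wD',(250.5,218.5),.005),('spin',(290.5,191.5),.068),('ring',(354.5,195),.004),('block',(405,207),.052),('jar',(345,165),.053),('coup',(345,231.5),.04),('cap',(447,184),.06),('post1',(235,163),0.03),('post2',(420,163),0.03)]:
    print(n,toz(c,[p],z)[0].round(3))
s=monitor.get_state();R=cv2.Rodrigues(s['tool_rot'])[0];print(R)
cw=cams.get_calibration('wrist');Rw=np.array(cw['R']);C=-Rw.T@cw['t'];print(cw['mtx'],cw['dist_coeffs'],R.T@(C-s['position']),(Rw@R).round(3))
im=cv2.imread('pics/top0.png');cr=cv2.resize(im[145:250,180:480],(800,280),interpolation=cv2.INTER_CUBIC);cv2.imwrite('pics/crop0.png',cr)
E
```

```text
wA [0.555 0.337 0.005]
wB [0.531 0.204 0.005]
wC [0.423 0.349 0.005]
wD [0.435 0.184 0.005]
spin [0.521 0.043 0.068]
ring [ 0.512 -0.172  0.004]
block [ 0.467 -0.335  0.052]
jar [ 0.609 -0.138  0.053]
coup [ 0.388 -0.135  0.04 ]
cap [ 0.541 -0.476  0.06 ]
post1 [0.623 0.232 0.03 ]
post2 [ 0.616 -0.394  0.03 ]
[[ 9.26480587e-01  3.76341804e-01 -7.53409030e-04]
 [ 3.76342540e-01 -9.26479309e-01  1.54333014e-03]
 [-1.17198230e-04 -1.71340528e-03 -9.99998525e-01]]
[[289.16683834   0.         318.42798193]
 [  0.         289.16683834 197.0230404 ]
 [  0.           0.           1.        ]] [-0.03217719  0.          0.          0.          0.        ] [ 0.07971788 -0.00029406 -0.16253626] [[-0.002  1.    -0.001]
 [-0.957 -0.002 -0.29 ]
 [-0.29   0.     0.957]]
```

View pics/crop0.png

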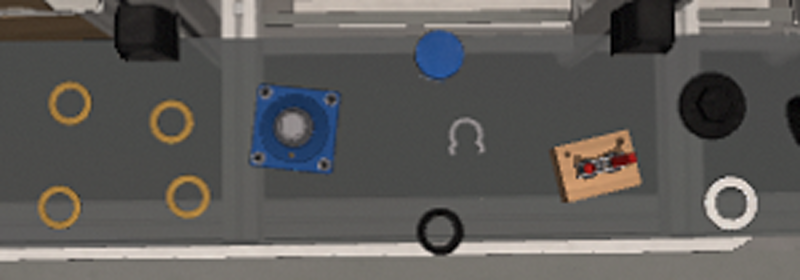

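```bash
cat >> h.py <<'E'
def rel(*wps):
    """world waypoints (x,y,z,yaw deg of tool x) -> slide cm, roll rad from the present pose"""
    s=monitor.get_state();R=cv2.Rodrigues(s['tool_rot'])[0];y0=np.arctan2(R[1,0],R[0,0])
    print('t',s['time'],'pos',s['position'].round(4),'yaw',np.degrees(y0).round(2),'tilt',R[2,:2].round(4),'F',s['ft_force'].round(1),'grip',(s['grip_width']*8.7).round(2),s['grip_force'],'q',s['joint_positions'].round(2))
    for w in wps:
        d=R.T@(np.array(w[:3])-s['position'])*100
        r=-(np.radians(w[3])-y0);r=(r+np.pi)%(2*np.pi)-np.pi
        print(d.round(2),round(r,3))
E
python3 - <<'E'
from h import *
rel((.43,-.38,.24,100),(.48,-.10,.24,150),(.435,.184,.14,180))
E
```

```text
Traceback (most recent call last):
  File "h.py", line 20, in rel
    print('t',s['time'],'pos',s['position'].round(4),'yaw',np.degrees(y0).round(2),'tilt',R[2,:2].round(4),'F',s['ft_force'].round(1),'grip',(s['grip_width']*8.7).round(2),s['grip_force'],'q',s['joint_positions'].round(2))
                                                                                                                                             ^^^^^^^^^^^^^^^^^^^^^^^^^^^
AttributeError: 'float' object has no attribute 'round'
```

```bash
sed -i "s/(s\['grip_width'\]\*8.7).round(2)/round(s['grip_width']*8.7,2)/" h.py
python3 - <<'E'
from h import *
rel((.43,-.38,.24,100),(.48,-.10,.24,150),(.435,.184,.14,180))
E
```

```text
t 0.1 pos [ 0.2444 -0.6018  0.2216] yaw 22.11 tilt [-0.0001 -0.0017] F [ 0.4 -0.2  0.1] grip 8.75 0.0 q [ 1.2   0.32 -0.07  1.45  0.02  1.37 -0.06]
[ 25.54 -13.56  -1.82] -1.359
[ 40.71 -37.62  -1.78] -2.232
[ 47.23 -65.61   8.26] -2.756
```

Emit:
move_arm(slide=[[25.5,-13.5,-2],[25.5,-13.5,-2],[25.5,-13.5,-2],[25.5,-13.5,-2],[25.5,-13.5,-2],[25.5,-13.5,-2],[25.5,-13.5,-2],[41,-37.5,-2],[41,-37.5,-2],[41,-37.5,-2],[41,-37.5,-2],[41,-37.5,-2],[41,-37.5,-2],[47.2,-65.6,8],[47.2,-65.6,8],[47.2,-65.6,8],[47.2,-65.6,8],[47.2,-65.6,8],[47.2,-65.6,8],[47.2,-65.6,8]], roll=[-0.15,-0.3,-0.45,-0.6,-0.75,-0.9,-1.05,-1.2,-1.35,-1.5,-1.65,-1.8,-1.95,-2.1,-2.25,-2.4,-2.55,-2.7,-2.756,-2.756], gripper=8.7)

```text
time: 2.1
position: [0.4314, 0.1893, 0.141]
tool_rot: [0.017, -3.138, -0.004]
ft_force: [-0.2, -0.8, -0.3]
grip_width: 0.997
grip_force: 0.0
```

```bash
cat >> h.py <<'E'
def circ(P):
    A=np.c_[2*P,np.ones(len(P))];x=np.linalg.lstsq(A,(P**2).sum(1),rcond=None)[0]
    return x[:2],np.sqrt(x[2]+x[:2]@x[:2])
def washers(f,z=.005):
    im=cv2.imread('pics/'+f);c=cal(f);h=cv2.cvtColor(im,cv2.COLOR_BGR2HSV)
    m=cv2.inRange(h,(10,90,60),(28,255,255));n,l,st,_=cv2.connectedComponentsWithStats(m)
    for i in range(1,n):
        if st[i,4]<150: continue
        cs,_=cv2.findContours((l==i).astype('uint8'),cv2.RETR_CCOMP,cv2.CHAIN_APPROX_NONE)
        for k in cs:
            if len(k)<30: continue
            q,r=circ(toz(c,k[:,0],z)[:,:2]);print('w',k[:,0].mean(0).round(0),q.round(4),'r',r.round(4))
E
python3 - <<'E'
from h import *
im=snap('wrist','w1.png');washers('w1.png');rel((.435,.184,.1,180))
E
```

```text
w [509.  60.] [0.3035 0.3732] r 0.0363
w [467. 184.] [0.4254 0.3495] r 0.0274
w [467. 184.] [0.4253 0.3492] r 0.0189
w [314. 192.] [0.4366 0.1843] r 0.027
w [314. 193.] [0.4369 0.1842] r 0.0192
w [591. 213.] [0.4597 0.5017] r 0.0319
w [331. 259.] [0.5276 0.2049] r 0.021
w [162. 280.] [0.5488 0.0114] r 0.0253
w [475. 280.] [0.546 0.37 ] r 0.0256
w [436. 325.] [0.5766 0.3404] r 0.1131
t 2.15 pos [0.4326 0.1868 0.1414] yaw -179.58 tilt [0.0026 0.0009] F [-0.5 -0.6 -0.2] grip 8.76 0.0 q [ 0.45  0.05 -0.93  1.96  0.04  1.16  1.09]
[-0.25 -0.29  4.14] 0.007
```

View pics/w1.png

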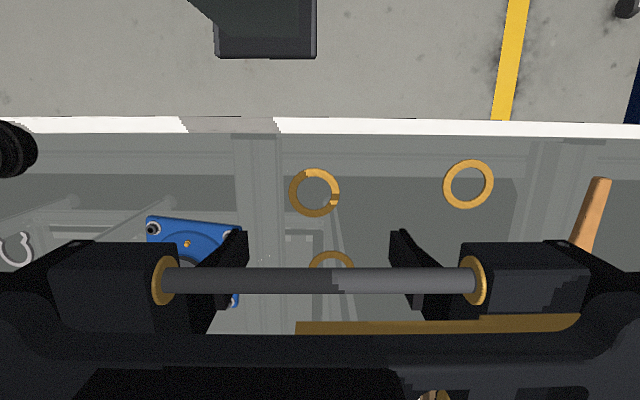

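Emit:
move_arm(slide=[[-0.4,-0.3,4],[-0.4,-0.3,8],[-0.4,-0.3,8],[-0.4,-0.3,8],[-0.4,-0.3,8]], roll=[0.007,0.007,0.007,0.007,0.007])

```text
time: 2.65
position: [0.4407, 0.1802, 0.0645]
tool_rot: [0.012, 3.139, 0.001]
ft_force: [-0.2, 0.2, -0.2]
grip_width: 1.003
grip_force: 0.0
```

```bash
python3 - <<'E'
from h import *
rel()
im=snap('wrist','w2.png');washers('w2.png');rel((.437,.184,.001,180))
E
```

```text
t 2.65 pos [0.4407 0.1802 0.0645] yaw 179.55 tilt [-0.0031  0.0003] F [-0.2  0.2 -0.2] grip 8.72 0.0 q [ 0.41  0.18 -0.91  2.03  0.17  1.    0.98]
w [525.  52.] [0.3231 0.3284] r 0.0242
w [527. 191.] [0.4252 0.3494] r 0.0277
w [526. 191.] [0.425  0.3489] r 0.0184
w [324. 206.] [0.4366 0.1844] r 0.0272
w [324. 206.] [0.4365 0.1844] r 0.019
w [162. 280.] [0.5059 0.0458] r 0.0189
w [475. 280.] [0.5085 0.3127] r 0.0192
w [422. 322.] [0.5248 0.2892] r 0.0865
t 2.7 pos [0.4408 0.1803 0.0647] yaw 179.56 tilt [-0.0038  0.0002] F [0.  0.6 1.6] grip 8.67 0.0 q [ 0.41  0.18 -0.91  2.03  0.17  1.    0.98]
[0.41 0.37 6.37] -0.008
```

Emit:
move_arm(slide=[[0.42,0.41,4],[0.42,0.41,6.25],[0.42,0.41,6.25],[0.42,0.41,6.25]], roll=[-0.008,-0.008,-0.008,-0.008])

```text
time: 3.1
position: [0.4365, 0.1846, 0.0016]
tool_rot: [-0.001, 3.139, 0.0]
ft_force: [0.1, -0.4, 0.2]
grip_width: 1.003
grip_force: 0.0
```

Emit:
move_arm(slide=[[0,0,0],[0,0,0],[0,0,0],[0,0,0],[0,0,0],[0,0,0]], roll=[0,0,0,0,0,0], gripper=5.0, squeeze=20)

```text
time: 3.7
position: [0.4354, 0.1845, 0.0005]
tool_rot: [-0.002, 3.141, 0.0]
ft_force: [-0.5, -0.4, 5.1]
grip_width: 0.628
grip_force: 20.8
```

```bash
python3 - <<'E'
from h import *
rel((.48,.18,.11,180),(.5,.043,.12,180))
E
```

```text
t 3.7 pos [0.4354 0.1845 0.0005] yaw -179.93 tilt [-0.0009  0.0001] F [-0.5 -0.4  5.1] grip 5.46 20.84284051466966 q [ 0.34  0.3  -0.87  2.08  0.3   0.88  0.87]
[ -4.47  -0.45 -10.95] 0.001
[ -6.46 -14.15 -11.95] 0.001
```

Emit:
move_arm(slide=[[0,0,-4],[-3,-3,-9],[-7,-8,-12],[-11,-12,-12.5],[-12.5,-14.15,-12.5],[-12.5,-14.15,-12.5],[-12.5,-14.15,-12.5],[-12.5,-14.15,-12.5]], roll=[0,0,0,0,0,0,0,0])

```text
time: 4.5
position: [0.5588, 0.0441, 0.1241]
tool_rot: [0.003, -3.139, -0.002]
ft_force: [-1.5, -0.6, -0.5]
grip_width: 0.632
grip_force: 20.0
```

```bash
python3 - <<'E'
from h import *
rel()
im=snap('wrist','w3.png');washers('w3.png',monitor.get_state()['position'][2]+.0005);rel()
E
```

```text
t 4.5 pos [0.5588 0.0441 0.1241] yaw -179.89 tilt [0.0023 0.0011] F [-1.5 -0.6 -0.5] grip 5.49 20.000148746185005 q [ 0.58  0.3  -0.81  1.77  0.23  1.17  1.27]
w [628.  59.] [0.4497 0.2151] r 0.0117
w [479. 167.] [0.5103 0.1363] r 0.0158
w [479. 168.] [0.5103 0.1362] r 0.0108
w [596. 192.] [0.525  0.2113] r 0.016
w [596. 192.] [0.525  0.2111] r 0.0105
w [319. 237.] [0.5598 0.044 ] r 0.0239
w [214. 281.] [ 0.5854 -0.0179] r 0.0135
w [423. 280.] [0.5853 0.1055] r 0.0136
w [386. 326.] [0.6372 0.0916] r 0.0647
t 4.55 pos [0.5585 0.0448 0.1243] yaw -179.8 tilt [0.0021 0.0008] F [ 0.9 -0.2 -0.4] grip 5.44 20.0000706827268 q [ 0.58  0.3  -0.81  1.78  0.23  1.17  1.27]
```

View pics/w3.png

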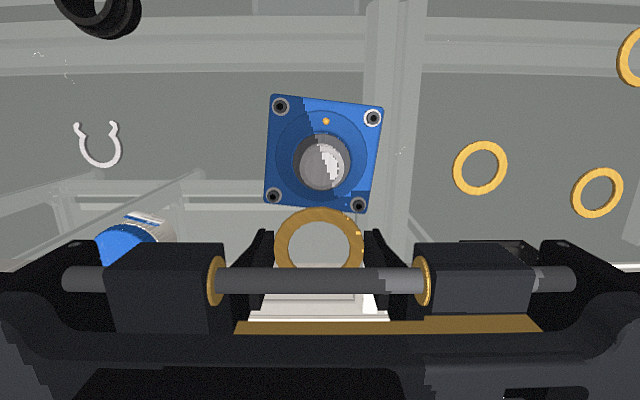

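```bash
cat > sp.py <<'E'
from h import *
def foot(f):
    im=cv2.imread('pics/'+f);c=cal(f);h=cv2.cvtColor(im,cv2.COLOR_BGR2HSV)
    m=cv2.inRange(h,(100,120,40),(125,255,255));n,l,st,ce=cv2.connectedComponentsWithStats(m)
    i=1+np.argmax(st[1:,4]);k=max(cv2.findContours((l==i).astype('uint8'),0,cv2.CHAIN_APPROX_NONE)[0],key=len)[:,0]
    P=toz(c,k,.012)[:,:2];r=cv2.minAreaRect((P*1000).astype('float32'));print('foot',r)
    g=cv2.cvtColor(im,cv2.COLOR_BGR2GRAY)
    return im,c
if __name__=='__main__':
    import sys
    f=sys.argv[1];im,c=foot(f)
    u,v,z=map(float,sys.argv[2:5]);u=int(u);v=int(v);w=40
    cv2.imwrite('pics/z_'+f,cv2.resize(im[v-w:v+w,u-w:u+w],(560,560),interpolation=cv2.INTER_NEAREST))
E
python3 - <<'E'
from sp import *
im,c=foot('w3.png')
print(proj(c,[[.521,.043,.068]]))
# held washer: dark/bronze mask of hole arc
g=cv2.cvtColor(im,cv2.COLOR_BGR2HSV);m=cv2.inRange(g,(10,90,40),(28,255,255))
pts=[]
for a in np.radians(np.arange(185,356,5)):   # rays from hole centre, upper half
    for r in range(10,45):
        u=319+r*np.cos(a);v=245+r*np.sin(a)
        if m[int(round(v)),int(round(u))]: pts.append((u,v));break
out=[]
for a in np.radians(np.arange(215,326,5)):
    for r in range(65,30,-1):
        u=319+r*np.cos(a);v=245+r*np.sin(a)
        if m[int(round(v)),int(round(u))]: out.append((u,v));break
for z in (.122,.124,.126,.128): print(z,circ(toz(c,pts,z)[:,:2]),circ(toz(c,out,z)[:,:2]))
E
python3 sp.py w3.png 322 160 .068
```

```text
foot ((521.2210083007812, 46.18085479736328), (104.28885650634766, 103.87045288085938), 83.25588989257812)
[[317.09426637 167.32767873]]
0.122 (array([0.56282132, 0.04396798]), np.float64(0.01960980130932515)) (array([0.56272237, 0.044027  ]), np.float64(0.028030846842264385))
0.124 (array([0.56180373, 0.04396786]), np.float64(0.019371884494917464)) (array([0.56170599, 0.04402617]), np.float64(0.027690761306451702))
0.126 (array([0.56078615, 0.04396774]), np.float64(0.01913396768049659)) (array([0.56068961, 0.04402533]), np.float64(0.027350675770606903))
0.128 (array([0.55976857, 0.04396762]), np.float64(0.018896050866092886)) (array([0.55967323, 0.0440245 ]), np.float64(0.027010590234775016))
foot ((521.2210083007812, 46.18085479736328), (104.28885650634766, 103.87045288085938), 83.25588989257812)
```

View pics/z_w3.png

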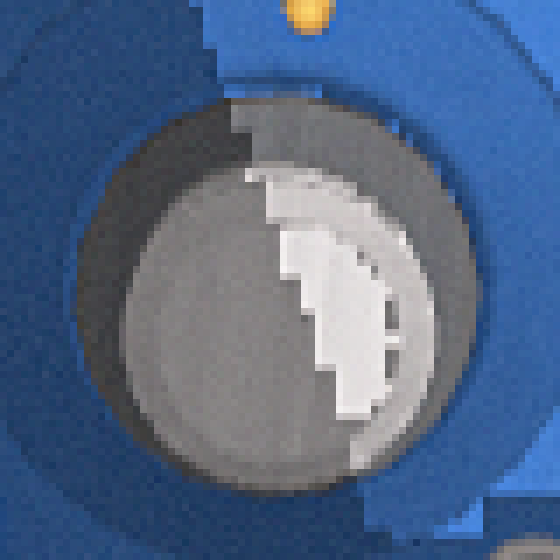

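```bash
python3 - <<'E'
from h import *
c=cal('w3.png')
P=toz(c,[(321.5,166.2),(321.5-22.5,166.2),(321.5+22.5,166.2)],.064);print(P)
print(toz(c,[(282+279/7-.5,166.2)],.042))
rel((.521,.046,.124,180))
E
```

```text
[[0.52087555 0.0464199  0.064     ]
 [0.52087886 0.0288672  0.064     ]
 [0.52086273 0.06397591 0.064     ]]
[[0.52501469 0.0465405  0.042     ]]
t 4.55 pos [0.5585 0.0448 0.1243] yaw -179.8 tilt [0.0021 0.0008] F [ 0.9 -0.2 -0.4] grip 5.44 20.0000706827268 q [ 0.58  0.3  -0.81  1.78  0.23  1.17  1.27]
[3.75 0.13 0.03] 0.004
```

Emit:
move_arm(slide=[[3.85,0.15,0],[3.85,0.15,3.2],[3.85,0.15,3.2],[3.85,0.15,3.2],[3.85,0.15,3.2],[3.85,0.15,3.2]], roll=[0,0,0,0,0,0])

```text
time: 5.15
position: [0.5224, 0.0449, 0.0939]
tool_rot: [-0.003, 3.14, 0.001]
ft_force: [1.3, 0.7, -1.1]
grip_width: 0.631
grip_force: 20.0
```

```bash
python3 - <<'E'
from h import *
rel((.520,.0463,.060,180),(.520,.0463,.043,180))
E
```

```text
t 5.15 pos [0.5224 0.0449 0.0939] yaw -179.9 tilt [-0.0013  0.0005] F [ 1.3  0.7 -1.1] grip 5.49 19.99998844228685 q [ 0.61  0.25 -0.83  1.89  0.21  1.09  1.27]
[0.25 0.14 3.39] 0.002
[0.25 0.14 5.09] 0.002
```

Emit:
move_arm(slide=[[0.25,0.14,1.5],[0.25,0.14,1.5],[0.25,0.14,1.5],[0.25,0.14,1.5]], roll=[0,0,0,0])

```text
time: 5.55
position: [0.519, 0.0459, 0.078]
tool_rot: [0.002, -3.141, -0.0]
ft_force: [0.1, -0.7, -1.1]
grip_width: 0.63
grip_force: 20.0
```

```bash
python3 - <<'E'
from h import *
rel((.520,.0463,.060,180),(.520,.0463,.043,180))
E
```

```text
t 5.55 pos [0.519  0.0459 0.078 ] yaw -179.92 tilt [0.0002 0.0001] F [ 0.1 -0.7 -1.1] grip 5.48 19.999860897660255 q [ 0.6   0.26 -0.82  1.91  0.22  1.06  1.26]
[-0.1   0.04  1.8 ] 0.001
[-0.1   0.04  3.5 ] 0.001
```

Emit:
move_arm(slide=[[-0.08,0.04,0.8],[-0.08,0.04,1.6],[-0.08,0.04,2.4],[-0.08,0.04,3.2],[-0.08,0.04,3.4],[-0.08,0.04,3.4]], roll=[0,0,0,0,0,0])

```text
time: 6.15
position: [0.5194, 0.0462, 0.0434]
tool_rot: [0.002, -3.14, -0.0]
ft_force: [-0.4, 0.3, -0.3]
grip_width: 0.63
grip_force: 20.0
```

```bash
python3 - <<'E'
from h import *
rel((.520,.0463,.043,180))
E
```

```text
t 6.15 pos [0.5194 0.0462 0.0434] yaw -179.93 tilt [0.0011 0.0002] F [-0.4  0.3 -0.3] grip 5.48 19.99996275175363 q [ 0.57  0.32 -0.8   1.94  0.27  1.    1.22]
[-0.06  0.01  0.04] 0.001
```

Emit:
move_arm(slide=[[0,0,0],[0,0,0],[0,0,0],[0,0,0],[0,0,-4],[0,0,-6],[2,5,-6],[4,10,-6],[6,15,-6],[8,20,-6],[9,25,-6],[9.4,30.3,-3],[9.4,30.3,-1.6],[9.4,30.3,-1.6],[9.4,30.3,-1.6],[9.4,30.3,-1.6]], roll=[0,0,0,0,0,0,0,0,0,0,0,0,0,0,0,0], gripper=8.7)

```text
time: 7.75
position: [0.4266, 0.3479, 0.0606]
tool_rot: [0.001, 3.14, -0.001]
ft_force: [0.3, 0.2, 0.5]
grip_width: 0.999
grip_force: 0.0
```

```bash
python3 - <<'E'
from h import *
from sp import foot
rel()
im=snap('wrist','w4.png');washers('w4.png');rel((.425,.349,.0015,180))
E
```

```text
t 7.75 pos [0.4266 0.3479 0.0606] yaw 179.96 tilt [-0.0012 -0.0007] F [0.3 0.2 0.5] grip 8.69 0.0 q [ 0.07  0.4  -0.94  1.86  0.37  1.07  0.55]
w [480.  62.] [0.3157 0.4614] r 0.0277
w [322. 211.] [0.4248 0.3506] r 0.0271
w [322. 211.] [0.4247 0.3507] r 0.019
w [503. 222.] [0.4341 0.4989] r 0.0169
w [162. 280.] [0.4903 0.2167] r 0.0188
w [475. 280.] [0.4906 0.4782] r 0.0187
w [430. 326.] [0.5177 0.4517] r 0.0842
t 7.8 pos [0.4269 0.3478 0.0609] yaw 179.93 tilt [-0.0018 -0.0005] F [-0.1  0.8  0.2] grip 8.7 0.0 q [ 0.07  0.4  -0.94  1.86  0.37  1.07  0.55]
[0.2  0.13 5.94] -0.001
```

View pics/w4.png

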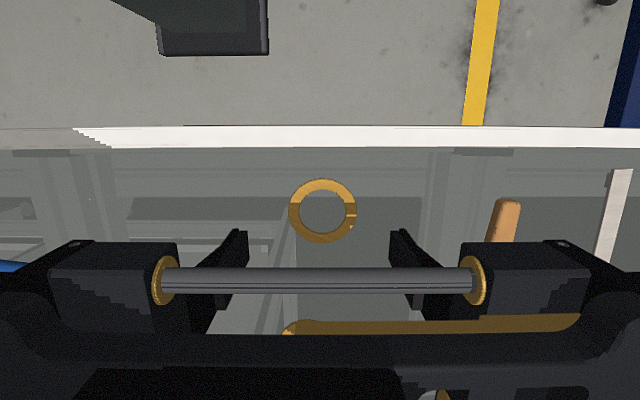

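Emit:
move_arm(slide=[[0.15,0.25,3],[0.15,0.25,5.85],[0.15,0.25,5.85],[0.15,0.25,5.85],[0.15,0.25,5.85]], roll=[0,0,0,0,0])

```text
time: 8.3
position: [0.4248, 0.3508, 0.0023]
tool_rot: [0.001, 3.141, -0.0]
ft_force: [-0.4, 0.3, -0.0]
grip_width: 1.001
grip_force: 0.0
```

Emit:
move_arm(slide=[[0,0,0],[0,0,0],[0,0,0],[0,0,0],[0,0,0]], roll=[0,0,0,0,0], gripper=5.0, squeeze=20)

```text
time: 8.8
position: [0.4239, 0.3515, 0.0015]
tool_rot: [0.002, -3.142, 0.0]
ft_force: [-0.4, -0.0, -0.2]
grip_width: 0.641
grip_force: 6.7
```

```bash
python3 - <<'E'
from h import *
rel((.520,.0463,.09,180))
E
```

```text
t 8.8 pos [0.4239 0.3515 0.0015] yaw -179.93 tilt [ 0.     -0.0001] F [-0.4 -0.  -0.2] grip 5.58 6.681156924460083 q [ 0.01  0.49 -0.89  1.9   0.45  0.97  0.49]
[ -9.57 -30.54  -8.84] 0.001
```

Emit:
move_arm(slide=[[0,0,0],[0,0,-4],[0,0,-9],[-2,-4,-10],[-4,-9,-10],[-5,-14,-10],[-6.5,-19,-10],[-8,-24,-10],[-9.5,-28.5,-10],[-9.5,-30.5,-9],[-9.5,-30.5,-8.2],[-9.5,-30.5,-8.2],[-9.5,-30.5,-8.2],[-9.5,-30.5,-8.2],[-9.5,-30.5,-8.2]], roll=[0,0,0,0,0,0,0,0,0,0,0,0,0,0,0])

```text
time: 10.3
position: [0.5195, 0.0481, 0.084]
tool_rot: [-0.006, 3.141, 0.0]
ft_force: [0.3, 0.6, -0.7]
grip_width: 0.623
grip_force: 20.0
```

```bash
python3 - <<'E'
from h import *
rel((.520,.0463,.078,180),(.520,.0463,.0487,180))
E
```

```text
t 10.3 pos [0.5195 0.0481 0.084 ] yaw -179.79 tilt [-0.0008  0.    ] F [ 0.3  0.6 -0.7] grip 5.42 19.99987985473126 q [ 0.64  0.27 -0.87  1.91  0.23  1.07  1.25]
[-0.05 -0.18  0.6 ] 0.004
[-0.05 -0.18  3.53] 0.004
```

Emit:
move_arm(slide=[[-0.05,-0.15,0.5],[-0.05,-0.15,0.5],[-0.05,-0.15,0.5],[-0.05,-0.15,0.5]], roll=[0.004,0.004,0.004,0.004])

```text
time: 10.7
position: [0.5198, 0.0452, 0.0785]
tool_rot: [-0.004, -3.142, 0.0]
ft_force: [-0.2, -0.2, 0.3]
grip_width: 0.623
grip_force: 20.0
```

```bash
python3 - <<'E'
from h import *
rel((.520,.0463,.078,180),(.520,.0463,.0487,180))
E
```

```text
t 10.7 pos [0.5198 0.0452 0.0785] yaw 179.84 tilt [ 0. -0.] F [-0.2 -0.2  0.3] grip 5.42 19.99987651593983 q [ 0.64  0.28 -0.87  1.91  0.24  1.06  1.24]
[-0.02  0.11  0.05] -0.003
[-0.02  0.11  2.98] -0.003
```

Emit:
move_arm(slide=[[-0.02,0.08,0.4],[-0.02,0.08,1.0],[-0.02,0.08,1.6],[-0.02,0.08,2.2],[-0.02,0.08,2.8],[-0.02,0.08,2.95],[-0.02,0.08,2.95]], roll=[0,0,0,0,0,0,0])

```text
time: 11.4
position: [0.5199, 0.0461, 0.0488]
tool_rot: [-0.004, -3.141, -0.0]
ft_force: [0.5, 0.3, -0.4]
grip_width: 0.628
grip_force: 20.0
```

```bash
python3 - <<'E'
from h import *
c=cal('w3.png')
k=[(71,122),(124,122),(79,124),(115,124)]
print('ring rough (z .002)',toz(c,[(100,150),(79,125),(115,125)],.002).round(4))
rel((.50,-.2,.18,180))
E
```

```text
ring rough (z .002) [[ 0.5156 -0.1743  0.002 ]
 [ 0.491  -0.1906  0.002 ]
 [ 0.4915 -0.154   0.002 ]]
t 11.4 pos [0.5199 0.0461 0.0488] yaw 179.85 tilt [0.0004 0.0001] F [ 0.5  0.3 -0.4] grip 5.46 19.9999419786036 q [ 0.61  0.32 -0.85  1.93  0.28  1.01  1.2 ]
[  1.93 -24.61 -13.12] -0.003
```

Emit:
move_arm(slide=[[0,0,0],[0,0,0],[0,0,0],[0,0,0],[0,0,-4],[0,0,-8],[0,-4,-11],[0,-9,-11],[0,-14,-11],[0,-18,-11],[0,-22,-11],[0,-23,-11],[0,-23,-11],[0,-23,-11],[0,-23,-11]], roll=[0,0,0,0,0,0,0,0,0,0,0,0,0,0,0], gripper=8.7)

```text
time: 12.9
position: [0.5198, -0.1816, 0.1592]
tool_rot: [-0.001, 3.141, 0.001]
ft_force: [-0.1, 0.4, 0.1]
grip_width: 1.0
grip_force: 0.0
```

```bash
python3 - <<'E'
from h import *
rel()
im=snap('wrist','w5.png');rel((.467,-.335,.2,180))
c=cal('w5.png')
a=cv2.imread('pics/w5.png')
cv2.imwrite('pics/w5v.png',cv2.resize(a[0:270,0:400],(800,540),interpolation=cv2.INTER_CUBIC))
E
```

```text
t 12.9 pos [ 0.5198 -0.1816  0.1592] yaw -179.97 tilt [-0.0001  0.0005] F [-0.1  0.4  0.1] grip 8.7 0.0 q [ 0.96  0.22 -0.75  1.76  0.16  1.22  1.73]
t 12.95 pos [ 0.5198 -0.1818  0.1592] yaw -179.97 tilt [-0.0002  0.0001] F [ 0.   0.4 -0.8] grip 8.7 0.0 q [ 0.96  0.22 -0.75  1.76  0.16  1.22  1.73]
[  5.29 -15.32  -4.08] 0.001
```

View pics/w5v.png

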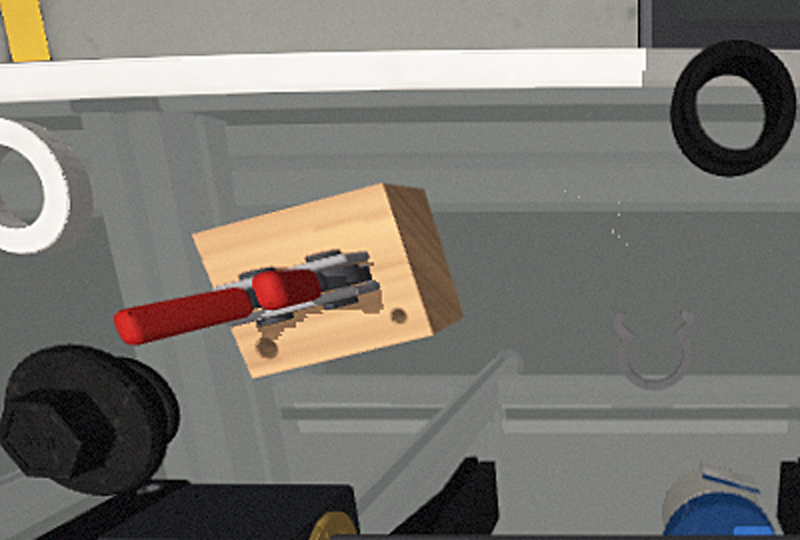

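```bash
python3 - <<'E'
from h import *
c=cal('w5.png');a=cv2.imread('pics/w5.png')
B=toz(c,np.array([(193,235),(384,183),(435,335),(253,378)])/2-.25,.052);print(B.round(4),B.mean(0))
e=[np.linalg.norm(B[(i+1)%4]-B[i]) for i in range(4)];print(e)
l=(B[1]-B[0]+B[2]-B[3]);print('block y dir deg',np.degrees(np.arctan2(l[1],l[0])))
H=toz(c,np.array([(130,327),(268,290)])/2-.25,.130);print(H,H.mean(0),np.linalg.norm(H[1]-H[0]),np.degrees(np.arctan2(*(H[1]-H[0])[[1,0]])))
# ring
g=cv2.cvtColor(a,cv2.COLOR_BGR2GRAY).astype(float);r=g[150:200,300:355]
bg=np.median(r);print('bg',bg,r.max(),r.min())
for row in r[0:50:3,0:55:1]: print(''.join('%X'%min(15,max(0,int((v-bg)/4+5))) for v in row))
h=cal('w3.png');b=cv2.imread('pics/w3.png');g=cv2.cvtColor(b,cv2.COLOR_BGR2GRAY).astype(float)[112:175,68:130]
print('w3')
for row in g[::3]: print(''.join('%X'%min(15,int(v/16)) for v in row))
E
```

```text
[[ 0.4447 -0.3858  0.052 ]
 [ 0.4234 -0.2939  0.052 ]
 [ 0.4918 -0.2777  0.052 ]
 [ 0.5128 -0.3702  0.052 ]] [ 0.46820534 -0.33189035  0.052     ]
[np.float64(0.09433328467372054), np.float64(0.07028818807337336), np.float64(0.09482764913616461), np.float64(0.06987624824944175)]
block y dir deg 102.90858548548616
[[ 0.47339571 -0.35591306  0.13      ]
 [ 0.46129143 -0.3046502   0.13      ]] [ 0.46734357 -0.33028163  0.13      ] 0.05267252240693285 103.28544797900093
bg 106.0 138.0 85.0
4535455444446454554544445444454454555333544455544554455
5544545444444454443445444454454444444345444544454545454
4454454454531444544445345445554444435354088755534534444
5544354677654454554555434435544443445344448767545544454
4453545566523445445544445544434546555545304566554544645
5454554467767522455554445444445444545235665455444355455
6445455545475566655465545453545454535464565434445545354
3445445354555553454444545444544444455455545564344455454
4444544565475555344444445455533555644444546655445554454
5444554455665545454446653444454634445445535545435544554
3555535547446444544544444545454545645544144565455
[... 968 characters left out ...]
8887878
77778877777CDDDC745788778778787778777777877779DDDED84677787777
88777777877BDDDC7447887778787887777777777777778CEDEC7468777887
878777777778DDDDB646888788778787777887778777777ADDDE9557778788
7777777777778DDDED74588778777787877777877877777ADDDEB647878777
77778778777778ADDDEB556777778778878877788788778CDDDE8558788877
8777877777777778BDDDDC85567777777877777777777ADDDDEA5577787787
7777787777877777777BEDDDEC9767788787777777ADDDDDDD757877777877
7778877778777787778778BDEDDEDDDCDDDDDDEEDDDDDDEC76778777777777
7877777877877877778787877778BCDDDEEDDEEEEEB9677777878778778787
77777777777777777878887888888888777777777777777777787787888777
77777787887777888888889999988888888877877888777778877878887887
```

```bash
python3 - <<'E'
from h import *
from scipy.optimize import minimize
c=cal('w3.png');b=cv2.imread('pics/w3.png');g=cv2.cvtColor(b,cv2.COLOR_BGR2GRAY)
m=np.zeros_like(g);m[112:175,68:130]=g[112:175,68:130]>=168
v,u=np.nonzero(m);P=toz(c,np.c_[u,v],.004)[:,:2]
def th(q):
    x,y,a=q;ca,sa=np.cos(a),np.sin(a);X=(P[:,0]-x)*ca+(P[:,1]-y)*sa;Y=-(P[:,0]-x)*sa+(P[:,1]-y)*ca
    return X,Y
def cost(q):
    X,Y=th(q);r=np.hypot(X,Y);s=(X>-.010)
    return np.mean(np.where(s,(r-.0185)**2,0))*1e6+ (np.mean(Y[X<-.014]))**2*1e6*.5
q=minimize(cost,[.512,-.174,0],method='Nelder-Mead',options=dict(xatol=1e-6,fatol=1e-6,maxiter=4000)).x
print(q,np.degrees(q[2]),cost(q))
X,Y=th(q)
print('ear x',X.min(),'y',Y[X<-.014].min(),Y[X<-.014].max(),'front',X.max(),'side',Y[abs(X)<.004].min(),Y[abs(X)<.004].max())
for k in np.arange(-.026,-.010,.002):
    s=abs(X-k)<.001;print(k.round(3),'neg',Y[s&(Y<0)].min().round(4) if (s&(Y<0)).any() else 0,Y[s&(Y<0)].max().round(4) if (s&(Y<0)).any() else 0,'pos',Y[s&(Y>0)].min().round(4) if (s&(Y>0)).any() else 0,Y[s&(Y>0)].max().round(4) if (s&(Y>0)).any() else 0)
rel((.468,-.3312,.20,193.1),(.468,-.3312,.091,193.1))
E
```

```text
[ 5.12612176e-01 -1.72706825e-01  3.51901147e-06] 0.00020162450507543823 1.4977276598625602
ear x -0.025052736608209013 y -0.02279925544797409 0.021501502930705168 front 0.01989527114867603 side -0.020919515409376314 0.02055978511926445
-0.026 neg 0 0 pos 0.0148 0.0178
-0.024 neg -0.0199 -0.0168 pos 0.0144 0.0204
-0.022 neg -0.0224 -0.017 pos 0.0152 0.0212
-0.02 neg -0.0228 -0.0175 pos 0.0169 0.0209
-0.018 neg -0.0222 -0.0189 pos 0.0163 0.0215
-0.016 neg -0.0224 -0.0165 pos 0.0149 0.0201
-0.014 neg -0.0211 -0.0131 pos 0.0125 0.0188
-0.012 neg -0.0195 -0.0123 pos 0.0113 0.0184
t 12.95 pos [ 0.5198 -0.1818  0.1592] yaw -179.97 tilt [-0.0002  0.0001] F [ 0.   0.4 -0.8] grip 8.7 0.0 q [ 0.96  0.22 -0.75  1.76  0.16  1.22  1.73]
[  5.19 -14.94  -4.08] -0.228
[  5.19 -14.94   6.82] -0.228
```

Emit:
move_arm(slide=[[1,-2,-4],[3,-7,-4],[5.2,-12,-4],[5.2,-14.9,-4],[5.2,-14.9,-1],[5.2,-14.9,1],[5.2,-14.9,1],[5.2,-14.9,1],[5.2,-14.9,1]], roll=[-0.1,-0.2,-0.228,-0.228,-0.228,-0.228,-0.228,-0.228,-0.228])

```text
time: 13.85
position: [0.4682, -0.3325, 0.1506]
tool_rot: [-0.355, 3.12, -0.003]
ft_force: [-0.1, -0.1, 0.0]
grip_width: 0.997
grip_force: 0.0
```

```bash
python3 - <<'E'
from h import *
rel((.468,-.3312,.091,193.1))
im=snap('wrist','w6.png');c=cal('w6.png')
h=cv2.cvtColor(cv2.cvtColor(im,cv2.COLOR_RGB2BGR),cv2.COLOR_BGR2HSV)
m=cv2.inRange(h,(0,150,70),(6,255,255))|cv2.inRange(h,(172,150,70),(180,255,255))
n,l,st,ce=cv2.connectedComponentsWithStats(m)
for i in range(1,n):
    if st[i,4]>40: print(st[i],ce[i].round(1))
E
```

```text
t 13.85 pos [ 0.4682 -0.3325  0.1506] yaw -167.0 tilt [-0.0014 -0.002 ] F [-0.1 -0.1  0. ] grip 8.68 0.0 q [ 1.16  0.27 -0.68  1.72  0.18  1.21  2.23]
[0.   0.14 5.96] -0.002
[274 202  32  36 654] [289.4 219.7]
[332 202  33  36 651] [347.8 219.7]
```

```bash
python3 - <<'E'
from h import *
c=cal('w6.png')
d=np.array([np.cos(np.radians(103.1)),np.sin(np.radians(103.1)),0])*.0275;n=np.array([np.cos(np.radians(13.1)),np.sin(np.radians(13.1)),0])*.0065
o=np.array([.468,-.3312,.13])
for k in (-1,1):
  for j in (-1,0,1): print(k,j,proj(c,[o+d*k+n*j,o+d*k*.8+n*j-[0,0,.02]]).round(1).tolist())
E
```

```text
-1 -1 [[280.0, 222.6], [290.9, 212.5]]
-1 0 [[280.5, 231.4], [291.1, 220.7]]
-1 1 [[280.9, 240.0], [291.4, 228.6]]
1 -1 [[360.9, 222.4], [349.8, 212.4]]
1 0 [[360.5, 231.3], [349.6, 220.5]]
1 1 [[360.1, 239.9], [349.3, 228.5]]
```

Emit:
move_arm(slide=[[0,0,3],[0,0,5.9],[0,0,5.9],[0,0,5.9]], roll=[0,0,0,0])

```text
time: 14.3
position: [0.4675, -0.3329, 0.0911]
tool_rot: [-0.354, 3.121, -0.001]
ft_force: [0.8, -0.1, 0.2]
grip_width: 1.001
grip_force: 0.0
```

Emit:
move_arm(slide=[[0,0,0],[0,0,0],[0,0,0],[0,0,0],[0,0,0],[0,0,0]], roll=[0,0,0,0,0,0], gripper=4.0, squeeze=6)

```text
time: 14.9
position: [0.4675, -0.333, 0.0909]
tool_rot: [-0.353, 3.121, -0.001]
ft_force: [-1.5, 0.5, 5.6]
grip_width: 0.729
grip_force: 6.3
```

```bash
python3 - <<'E'
from h import *
rel((.468,-.3312,.091,193.1))
E
```

```text
t 14.9 pos [ 0.4675 -0.333   0.0909] yaw -167.09 tilt [-0.0006 -0.0009] F [-1.5  0.5  5.6] grip 6.34 6.264959927648306 q [ 1.14  0.33 -0.66  1.78  0.23  1.1   2.2 ]
[-0.09  0.16 -0.01] -0.003
```

Emit:
move_arm(slide=[[0,0,0],[0,0,0],[0,0,0],[0,0,-1],[0,0,-2],[0,0,-3],[0,0,-4],[0,0,-5],[0,0,-6],[0,0,-7],[0,0,-7],[0,0,-7]], roll=[0,0,0,0,0,0,0,0,0,0,0,0], gripper=4.0, squeeze=7)

```text
time: 16.1
position: [0.467, -0.333, 0.1602]
tool_rot: [-0.353, 3.122, -0.001]
ft_force: [-0.6, -0.4, -2.4]
grip_width: 0.462
grip_force: 6.1
```

```bash
python3 - <<'E'
from h import *
rel((.4945,-.1733,.15,182))
E
```

```text
t 16.1 pos [ 0.467  -0.333   0.1602] yaw -167.1 tilt [-0.     -0.0004] F [-0.6 -0.4 -2.4] grip 4.02 6.12224365118891 q [ 1.16  0.26 -0.68  1.71  0.17  1.23  2.24]
[-6.25 14.95  1.01] 0.19
```

Emit:
move_arm(slide=[[0,0,-1],[0,3,-1],[-2,7,-1],[-4,11,-1],[-6.2,15,0],[-6.2,15,1],[-6.2,15,1],[-6.2,15,1],[-6.2,15,1],[-6.2,15,1]], roll=[0.1,0.19,0.19,0.19,0.19,0.19,0.19,0.19,0.19,0.19], gripper=6.0, squeeze=10)

```text
time: 17.1
position: [0.4938, -0.1742, 0.1503]
tool_rot: [-0.052, 3.141, -0.0]
ft_force: [0.2, -0.1, -1.3]
grip_width: 0.69
grip_force: 5.2
```

```bash
python3 - <<'E'
from h import *
rel((.4944,-.1733,.12,182))
im=snap('wrist','w7.png');c=cal('w7.png');print(proj(c,[[.4944,-.1733,.004],[.4944,-.1733,.063],[.5126,-.1727,.004]]))
a=cv2.imread('pics/w7.png')
u,v=proj(c,[[.5,-.173,.03]])[0].astype(int);print(u,v)
cv2.imwrite('pics/w7v.png',cv2.resize(a[v-75:v+75,u-100:u+100],(800,600),interpolation=cv2.INTER_CUBIC))
E
```

```text
t 17.1 pos [ 0.4938 -0.1742  0.1503] yaw -178.11 tilt [-0.0002 -0.0003] F [ 0.2 -0.1 -1.3] grip 6.0 5.205131024122238 q [ 1.    0.16 -0.77  1.84  0.12  1.19  1.8 ]
[-0.07  0.09  3.03] -0.002
[[319.41019627 185.84261301]
 [319.54371336 202.31664319]
 [319.41965053 201.56299411]]
319 197
```

View pics/w7v.png

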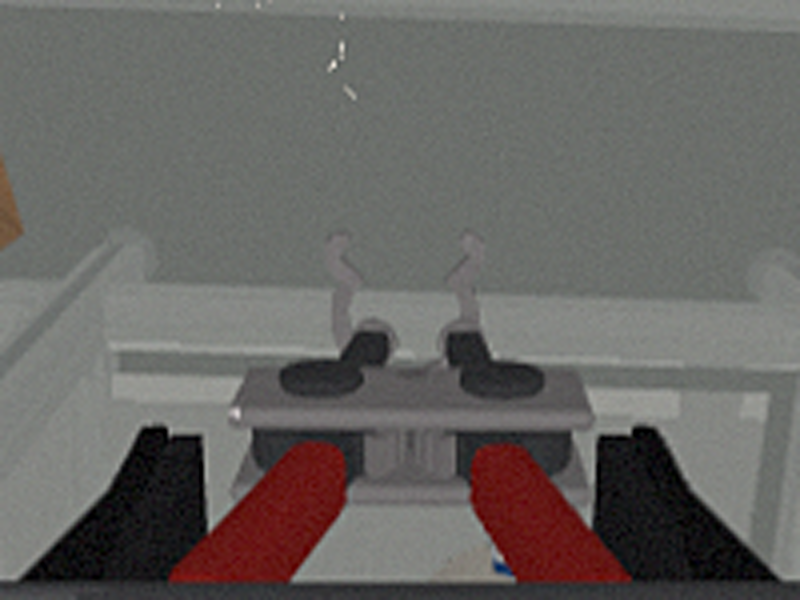

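```bash
python3 - <<'E'
from h import *
a=cv2.imread('pics/w7.png');g=cv2.cvtColor(a,cv2.COLOR_BGR2GRAY)
for v in range(178,220): print(v,' '.join('%3d'%x if False else '%2X'%(x//4) for x in g[v,298:346]))
E
```

```text
178 1A 1B 1C 1B 1B 1B 1B 1B 1C 1B 1B 1B 1A 1B 1B 1B 1C 1B 1C 1C 1A 1B 1B 1B 1A 1B 1B 1B 1A 1B 1B 1A 1B 1A 1B 1B 1B 1B 1B 1B 1A 1B 1B 1A 1B 1B 1B 1B
179 1B 1B 1A 1A 1B 19 19 19 1B 1C 1B 1A 1B 1B 1A 1B 1B 1B 1C 1C 1B 1B 1A 1B 1A 1C 1A 1B 1A 1A 1B 1C 1B 1B 19 1B 1B 18 19 1A 1B 1B 1A 1C 1A 1B 1A 1B
180 1B 1B 1B 18 1A 19 18 19 19 1A 1B 1A 1B 1B 1B 1B 1A 1B 1B 1A 1B 1C 1B 1A 1B 1B 1A 1B 1B 1A 1B 1B 1B 1B 1C 1B 19 1B 1A 1A 1A 1C 1C 1A 1A 1B 1B 1B
181 1B 1B 19 17 1C 1D 1D 1C 19 1B 1C 1A 19 1B 1B 1C 1B 1A 1B 1B 1C 1A 1A 1B 1B 1C 1A 1A 1B 1B 1B 1B 1A 1B 1B 1A 19 1E 1F 1C 1A 19 1B 1B 1A 1B 1B 1B
182 1B 1B 1A 1A 1E 1D 1C 1C 1B 1B 1B 1A 1C 1B 1B 1C 1C 1B 1A 1A 1B 1B 1C 1B 1B 1B 1B 1A 1B 1A 1C 1B 1B 1A 1B 1B 1C 1E 1E 1C 1D 1A 1B 1B 1B 1B 1C 1B
183 1B 1C 1C 1D 1D 1C 1C 1C 1B 1A 1B 1A 1A 1C 1B 1C 1C 1B 1B 1B 1C 1B 1C 1B 1B 1C 1A 1B 19 1B 1B 1A 1B 1A 1A 1C 1C 1E 1D 1C 1D 1E 1C 1B 1B 1B 1B 1B
184 1B 1B 1C 1C 1D 1E 1C 1A 1B 1B 1C 1B 1B 1B 1A 1B 1B 1C 1B 1A 1B 1A 1B 1B 1A 1A 1B 1A 1B 1B 1A 1C 1B 1B 1B 1B 1A 1D 1D 1D 1C 1D 1B 1B 1B 1B 1A 1B
185 1B 1B 1C 1C 1D 1E 1B 1A 1D 1B 1B 1C 1B 1B 1B 1A 1A 1B 1B 1B 
[... 4415 characters left out ...]
 17 16 16 17 15 16 15 15 14 12 12 12 12 11 12 13 16 16 15 14 16 16 17 17  B  9  9  B  9  9  A  A  C  A  9  9
216  B  A  9  A  A  B  B  B  A  B  B  9 18 15 17 15 17 16 17 17 15 15 13 12 15 14 15 14 17 16 15 16 16 17 17 17  8  A  B  B  A  B  9  A  A  C  B  A
217  B  C  B  B  B  9  B  D  D  C  9  A 17 17 16 17 17 16 16 17 17 17 17 16 16 15 15 16 18 15 16 16 16 17 17 16  8  A  B  B  C  9  B  B  A  9  B  A
218  E  E  C  F  C  D  D  C  C  A  B 13 17 15 16 16 16 17 16 16 16 17 16 15 16 17 16 16 17 17 16 18 16 17 17 16  B  C  B  B  C  E  C  C  C  D  B  C
219  D  C  C  D  E  D  C  B  B  D 14 17 17 16 15 16 16 16 17 17 16 17 16 16 17 16 16 16 15 16 16 16 16 16 17 17 14  C  B  B  C  D  D  D  E  E  D  E
```

```bash
python3 - <<'E'
from h import *
c=cal('w7.png')
for z in (.064,.068,.071): print(z,toz(c,[(311.9,207.3),(334.6,207.3),(323.2,207.3)],z).round(4).tolist())
print(toz(c,[(319.6,186.2)],.004),toz(c,[(319.6,186.2)],.002))
rel((.4944,-.1733,.12,182))
E
```

```text
0.064 [[0.4991, -0.1801, 0.064], [0.4984, -0.1595, 0.064], [0.4987, -0.1698, 0.064]]
0.068 [[0.4977, -0.18, 0.068], [0.497, -0.1598, 0.068], [0.4974, -0.1699, 0.068]]
0.071 [[0.4967, -0.18, 0.071], [0.496, -0.16, 0.071], [0.4963, -0.17, 0.071]]
[[ 0.49480057 -0.17307746  0.004     ]] [[ 0.49532646 -0.17305497  0.002     ]]
t 17.15 pos [ 0.4939 -0.1739  0.1503] yaw -178.09 tilt [-0.0004 -0.0003] F [ 0.1 -0.5 -1. ] grip 6.02 5.205479152500629 q [ 1.    0.16 -0.77  1.84  0.12  1.19  1.79]
[-0.05  0.06  3.03] -0.002
```

Emit:
move_arm(slide=[[0.22,-0.32,1],[0.22,-0.32,3],[0.22,-0.32,4.5],[0.22,-0.32,5],[0.22,-0.32,5],[0.22,-0.32,5]], roll=[0,0,0,0,0,0], gripper=6.2)

```text
time: 17.75
position: [0.4922, -0.1761, 0.1004]
tool_rot: [-0.056, 3.14, -0.0]
ft_force: [0.3, -0.6, -1.2]
grip_width: 0.716
grip_force: 5.1
```

```bash
cat > asc.py <<'E'
from h import *
def asc(f,v0,v1,u0,u1,s=4):
    g=cv2.cvtColor(cv2.imread('pics/'+f),cv2.COLOR_BGR2GRAY);print('u0',u0)
    for v in range(v0,v1): print(v,' '.join('%2X'%(x//s) for x in g[v,u0:u1]))
E
python3 - <<'E'
from asc import *
rel()
snap('wrist','w8.png');c=cal('w8.png');print(proj(c,[[.4948,-.1731,.004]]));rel((.4948,-.1731,.09,182))
asc('w8.png',180,216,292,346)
E
```

```text
t 17.75 pos [ 0.4922 -0.1761  0.1004] yaw -177.97 tilt [-0.0006 -0.0001] F [ 0.3 -0.6 -1.2] grip 6.23 5.123908510431647 q [ 0.98  0.22 -0.76  1.89  0.17  1.09  1.76]
[[321.69760285 201.3512728 ]]
t 17.8 pos [ 0.4924 -0.1762  0.1007] yaw -177.97 tilt [-0.0011 -0.0006] F [ 0.9 -1.  -1.6] grip 6.24 5.123029472306371 q [ 0.98  0.22 -0.76  1.89  0.17  1.09  1.76]
[-0.25  0.3   1.07] 0.0
u0 292
180 1A 1A 19 18 19 1A 1A 19 1A 1A 18 1A 1A 1A 1A 19 1A 19 19 19 1A 18 19 1A 19 1A 1A 19 19 19 19 19 1A 1A 19 19 1A 19 1A 19 19 18 19 1A 18 1B 1A 19 1A 19 19 19 1A 1A
181 1A 18 1A 19 1A 1B 19 19 19 1A 1A 19 1B 18 1A 1A 19 19 19 1A 19 19 1A 19 19 1A 1A 1A 1A 1A 1A 1B 19 1A 1A 1A 19 19 19 19 19 1A 19 1A 1A 19 19 19 1B 18 19 19 1A 19
182 19 1A 1A 19 1A 18 19 1A 19 19 1A 1A 19 19 1A 19 19 19 19 19 19 1A 19 1A 19 1A 18 19 18 1A 19 19 18 1A 18 1A 19 1A 1A 1A 1A 1A 19 1B 19 19 19 19 18 1A 1A 19 19 19
183 19 19 19 19 19 1A 19 1A 19 19 1A 1A 1A 19 1A 19 1A 18 1A 19 19 19 1A 19 19 19 19 1A 1A 19 1A 19 19 1A 1A 19 19 1A 19 19 19 1A 19 18 1B 19 1B 1A 19 1A 1A 1A 19 19
184 19 1A 19 19 19 1A 19 19 1A 19 18 1A 1A 1
[... 4567 characters left out ...]
  8  A  9  8  9  9  8  E 12 19 18 18
212 14  E  B  7  7  6  6  8  7  8  7  8  9  A  8  A  A  8  9  9  9  6  8  C 1F 21 22 21 21 21 22 20 21 21 21 20 21 21  D  7  8  A  9  9  9  9  9  9  8  9  7  8  6  6
213  7  7  A  8  8  9  B  A  9  9  8  A  A  8  A  B  A  E 11 10 11 10  F 13 1C 1B 1B 1B 1C 1A 1B 1A 1A 1C 1B 1B 1B 1D 14  D 10 10  D  9  A  9  A  A  A  8  9  A  8  A
214  A  8  9  9  8  A  A  A  9  A  9  8  B  C  A  8  A 11 16 16 15 14 15 14 14 13 12 12 11 10  D 10  D 13 14 13 12 14 15 14 16 16  B  A  9  9  8  A  A  9  8  A  9  B
215  9  9  9  A  A  A  9  A  A  9  A  9  8  9  A  9  7  D 17 15 14 15 15 15 14 13 10  F 14 10  E 12 10 11 14 13 14 14 14 14 15 14  6  9  9  8  A  8  A  B  A  A  A  A
```

```bash
python3 - <<'E'
from h import *
c=cal('w8.png')
for z in (.012,.018,.022): print(z,toz(c,[(312.1,207.2),(333.8,207.2)],z).round(4).tolist(),toz(c,[(322.95,207.2)],z).round(4))
c7=cal('w7.png')
print(toz(c,[(321.75,200.9)],.004))
for z in (.014,.018,.022): print(z,proj(c,toz(c,[(322.95,207.2)],z)-[0,0,z-.004]))
E
```

```text
0.012 [[0.4982, -0.1819, 0.012], [0.4975, -0.162, 0.012]] [[ 0.4978 -0.1719  0.012 ]]
0.018 [[0.4961, -0.1818, 0.018], [0.4954, -0.1624, 0.018]] [[ 0.4958 -0.1721  0.018 ]]
0.022 [[0.4947, -0.1817, 0.022], [0.4941, -0.1626, 0.022]] [[ 0.4944 -0.1722  0.022 ]]
[[ 0.49435344 -0.17306736  0.004     ]]
0.014 [[322.80252602 203.75685188]]
0.018 [[322.74322084 202.37247038]]
0.022 [[322.68373448 200.98400115]]
```

Emit:
move_arm(slide=[[0.1,-0.1,0],[0.1,-0.1,0],[0.1,-0.1,0.4],[0.1,-0.1,0.8],[0.1,-0.1,1.0],[0.1,-0.1,1.1],[0.1,-0.1,1.15],[0.1,-0.1,1.15]], roll=[0,0,0,0,0,0,0,0])

```text
time: 18.6
position: [0.4913, -0.1771, 0.0889]
tool_rot: [-0.056, 3.14, -0.0]
ft_force: [0.1, 1.0, 1.1]
grip_width: 0.715
grip_force: 5.8
```

```bash
python3 - <<'E'
from asc import *
snap('wrist','w9.png');c=cal('w9.png');print(proj(c,[[.4946,-.1731,.004]]));rel((.4946,-.1731,.09,182))
asc('w9.png',193,214,296,352)
E
```

```text
[[322.90382811 206.07971364]]
t 18.65 pos [ 0.4912 -0.1771  0.0889] yaw -177.98 tilt [-0.0006 -0.0003] F [0.1 0.7 1.2] grip 6.21 5.859933458268642 q [ 0.98  0.23 -0.75  1.9   0.18  1.07  1.76]
[-0.35  0.39 -0.11] 0.0
u0 296
193 19 19 19 19 18 18 18 19 1A 18 18 18 1A 19 18 19 1A 1A 18 19 1A 19 19 1B 19 1A 19 19 1A 19 19 19 19 19 19 1A 19 18 19 19 19 19 1A 19 18 1A 19 19 18 19 19 19 19 18 19 19
194 19 19 19 19 1A 1A 1A 19 18 19 19 17 1A 18 1A 19 19 19 18 1A 1A 19 19 19 1A 1A 19 18 18 19 19 19 19 19 19 19 19 1A 19 1A 18 18 1A 19 1A 19 19 19 1A 19 1A 19 19 19 1A 18
195 19 1A 19 19 19 19 19 19 19 19 19 17 19 19 19 1A 19 19 1A 19 18 19 18 19 19 18 19 19 19 19 19 1A 19 19 1A 19 19 18 19 19 19 18 19 18 18 19 19 19 19 19 19 19 18 1A 1A 18
196 19 19 19 1A 19 18 18 19 19 1A 18 19 18 19 19 18 19 19 19 19 18 19 19 19 19 19 19 18 19 18 19 19 1A 19 18 19 19 19 1A 1A 19 1A 19 18 1A 19 19 19 1A 19 18 19 19 1A 19 18
197 19 19 19 19 19 1A 19 19 1A 18 19 19 1A 1A 18 1A 19 18 1A 1A 19 18 19 19 19 19 18 19 18 18 19 19 19 19 19 1A 18 19 1A 19 19 19 1A 19 19 18 1A 19 19 19 19 19 19 18 19 1A
198 19 18 19 19 
[... 2035 characters left out ...]
 20 1F 1F 1F
210 1B 1A 19 1B 19 16 16 18  E  8  8  7  A  9  9  9  A  8  6  6  F 1D 1F 1F 20 1F 1F 1F 1F 20 1F 20 1F 17  5  6  A  7  9  8  B  9  8  9  7 11 18 17 17 17 1C 1E 1F 21 20 20
211  F  A  A  A  B  B  A  F  7  9  B  8  8  A  A  7  A  8  7  9 1A 1F 1F 1F 1F 1F 1F 1F 1E 1F 1E 1F 21 1E  E  8  7  8  8  A  8  A  8  A  A  A  E  E  E  D 13 14 13 19 1A 1F
212  7  7  9  7  9  9  9  9  9  A  A  8  8  E  F  B  C  B  C  B 1E 1E 1D 1D 1B 1E 1C 1B 1E 1D 1C 1C 1D 1E 17  9  B  C  C  9  8  8  9  8  A  9  7  8  8  8  8  7  7  8  B 14
213  9  A  A  8  B  8  9  8  8  8  8  A  A 13 16 12 12 13 11 12 19 18 14 13 11 12 12 14 14 14 18 16 17 17 19 10 11 12  F  B  9  8  9  9  A  9  9  9  A  A  8  9  9  7  9  6
```

Emit:
move_arm(slide=[[0,0,0],[0,0,0],[0,0,0],[0,0,0],[0,0,0],[0,0,0],[0,0,0]], roll=[0,0,0,0,0,0,0], gripper=4.4, squeeze=12)

```text
time: 19.35
position: [0.4928, -0.1762, 0.0904]
tool_rot: [-0.056, 3.138, 0.0]
ft_force: [0.5, 3.4, 10.1]
grip_width: 0.503
grip_force: 11.3
```

```bash
python3 - <<'E'
from asc import *
snap('wrist','w10.png');c=cal('w10.png');print(proj(c,[[.4946,-.1731,.004]]));rel((.4946,-.1731,.09,182))
asc('w10.png',195,213,290,358)
E
```

```text
[[321.93509094 203.57388667]]
t 19.4 pos [ 0.4928 -0.1762  0.0905] yaw -177.94 tilt [-0.0034 -0.0001] F [-0.8  2.5 10.4] grip 4.41 11.27697290678043 q [ 0.98  0.23 -0.75  1.9   0.18  1.07  1.76]
[-0.19  0.3   0.05] 0.001
u0 290
195 19 19 18 19 18 19 18 1A 19 18 18 19 19 19 17 15 16 18 17 16 14 19 1A 1A 1A 1A 18 18 19 18 19 19 19 1A 19 19 1A 18 19 19 19 1A 19 18 19 1A 1B 19 19 1A 19 19 19 19 19 19 19 1A 18 1A 19 19 19 1A 19 1A 18 19
196 19 19 19 1A 1A 18 18 19 1A 19 1A 19 19 17 16 16 1A 1B 1A 1B 15 1A 1A 19 19 19 18 19 19 1A 19 19 19 19 18 1B 19 19 1A 19 19 19 19 1A 19 1A 19 18 19 19 19 19 1A 19 1A 1A 19 19 19 19 18 17 16 17 18 19 19 1A
197 18 19 19 18 1A 1A 18 19 19 19 19 19 19 17 19 1B 1B 1C 1A 1A 17 19 17 17 19 1A 19 19 17 19 18 19 18 19 19 19 18 19 1A 19 19 18 19 19 18 1A 1A 18 1A 19 18 19 19 19 19 18 19 19 19 1A 14 16 18 16 16 18 1A 18
198 1E 1D 1C 1C 1C 1D 1D 1B 1D 1B 1B 1B 1B 19 1B 1A 1C 1B 17 19 16 17 15 15 16 18 19 1A 1B 19 19 19 1A 19 19 1A 19 19 19 19 19 19 18 19 19 18 19 18 18 18 18 17 19 1A 19 19 1B 18 17 16 13 19 1A 1B 18 18 18 19
199 1F 20 20 20 20 1F 20 1F 21 1E 20 20 
[... 2171 characters left out ...]
F 20 1F 1F 20 1F 1E 20 20 20 20 22 11  4  9  A  B  8  9  8  8  A 18 22 21 20
210 1B 1B 1A 1A 1C 19  E  E  7  6  7  9  5  8  8  A  8  B  9  9  8  B  8  9  B  F 21 1E 1E 1F 1F 1E 1E 1E 1F 1F 20 21 21 21 20 1F 20 20 20 20 20 1F 1F 20 21 1B 1E 19  B  6  A  9  A  9  9  7  A  7 12 1C 1F 1D
211 12 12 15 16 10  A  8  8  9  A  8  A  A  A  A  B  A  A  A  9  A  B  A  9  E 12 1A 19 19 19 18 18 19 19 16 17 18 19 19 18 1A 1A 1A 1A 1B 1B 1C 1B 1C 1D 18  E  F  6  7  8  9  9  A  B  9  9  7  A  8  C 13 13
212 14 14 14 15  8  9  9  8  B  A  A  7  A  8  7  9  A  9  9  B  B  A  A  A  D 16 13 15 13 13 13 14 13 12  A  A  8  7  8  8  D 10 14 14 13 16 16 15 15 13  8  7  8  8  A  A  8  A  B  8  8  A  A  8  A  9  8  8
```

Emit:
move_arm(slide=[[0,0,-0.2],[0,0,-0.25],[0,0,-0.25],[0,0,-0.25],[0,0,-0.25]], roll=[0,0,0,0,0])

```text
time: 19.9
position: [0.4907, -0.1772, 0.0908]
tool_rot: [0.055, -3.141, -0.0]
ft_force: [-0.1, 0.3, -0.2]
grip_width: 0.504
grip_force: 8.2
```

```bash
python3 - <<'E'
from asc import *
snap('wrist','w11.png');c=cal('w11.png');print(proj(c,[[.4946,-.1731,.004]]));rel((.4946,-.1731,.09,182))
g=cv2.cvtColor(cv2.imread('pics/w11.png'),cv2.COLOR_BGR2GRAY)
asc('w11.png',197,211,290,364)
E
```

```text
[[322.95379081 206.05415247]]
t 19.95 pos [ 0.4907 -0.1772  0.0909] yaw -177.99 tilt [0.0003 0.    ] F [-0.7 -0.3  0.2] grip 4.39 8.167575070310704 q [ 0.98  0.23 -0.75  1.9   0.18  1.08  1.76]
[-0.4   0.4   0.09] 0.0
u0 290
197 19 18 1A 19 19 19 17 19 19 1A 18 19 19 19 18 1A 19 16 17 17 18 1A 19 1A 19 19 19 1A 19 18 19 19 19 19 19 1A 19 19 1A 19 1A 19 19 19 1A 18 19 19 19 19 18 18 1A 18 19 18 19 19 19 19 19 18 19 19 1A 18 19 19 19 18 19 19 19 1A
198 19 19 19 19 19 18 18 18 19 19 19 19 19 19 18 19 16 16 16 15 15 1A 1A 19 19 19 18 19 1A 19 19 1A 18 1A 19 19 19 1A 19 19 19 18 19 18 19 19 19 19 19 19 18 18 18 19 19 18 19 19 19 16 16 16 15 19 1A 16 1A 18 19 19 19 19 18 19
199 1B 1B 1B 1A 19 1A 1C 1B 1A 1A 1A 19 1A 1A 17 14 15 19 17 16 12 17 17 1A 1A 18 18 19 1A 19 19 19 18 18 18 19 19 18 19 19 18 18 1A 19 19 17 19 19 19 19 19 19 18 1A 19 19 1A 18 19 14 19 18 18 16 18 19 19 19 19 19 19 1A 19 19
200 1F 20 1F 1F 1E 1E 1E 1E 1E 1D 1E 1D 1E 1C 16 18 19 19 16 1A 17 17 16 17 18 1C 1C 1B 1B 1B 1B 1A 1B 1A 1A 1A 1B 19 1B 1B 1A 19 1A 19 1A 1B 1A 19 19 1A 19 19 1A 1A 1A 18 17 17 15 13 1A 1C 1C 19 1
[... 1588 characters left out ...]
1 20 1F 1F 20 20 1F 1F
208 1F 1F 1F 20 20 1F 1F 20 20 20 20 20 20 21 1C  6  8  A  9  A  9  A  8  9  8 14 1C 20 1F 20 20 1F 1F 1E 1F 1F 1F 1E 1E 1F 1F 1F 1F 1F 1E 1F 20 1F 1E 20 1F 1F 1D 15  7  9  8  9  9  A  A  8  9 16 19 1C 21 20 1F 1F 1F 1F 20 1F
209 1F 1F 1F 1E 1F 1F 20 20 1F 21 1E 1E 1E 1D 16  7  9  9  7  A  7  9  9  7  9 1A 1F 20 1F 1F 1F 1E 20 20 1F 1F 1F 1F 1F 20 20 1F 1F 1F 1F 1F 20 20 1F 1F 1F 20 1F 15  6  B  9  9  B  8  8  8  A 17 1B 1E 20 1F 1F 20 1F 1E 20 20
210 20 20 1F 1F 20 20 1B 1C 1A 19 13 14 14  F  A  9  9  8  7  B  9  8  A  8  A 1B 22 20 1F 1F 1F 1F 1F 1F 20 20 1F 1F 1E 1F 1F 1F 1F 1F 20 1F 1F 1F 1F 1F 20 21 22 18  6  9  8  8  9  A  A  8  A 18 20 21 20 20 1F 1F 1F 20 1F 1F
```

Emit:
move_arm(slide=[[0,0,0],[0,0,0],[0,0,0],[0,0,0],[0,0,0],[0,0,0],[0,0,0],[0,0,0]], roll=[0,0,0,0,0,0,0,0], gripper=2.5, squeeze=20)

```text
time: 20.75
position: [0.4911, -0.1768, 0.0913]
tool_rot: [-0.056, 3.141, 0.0]
ft_force: [-0.3, 3.3, 5.0]
grip_width: 0.358
grip_force: 20.4
```

```bash
python3 - <<'E'
from asc import *
snap('wrist','w12.png');c=cal('w12.png');rel((.4946,-.1731,.09,182))
p=monitor.get_state()['position'];print(proj(c,[p-[0,0,.085]]))
asc('w12.png',197,211,284,370)
a=cv2.imread('pics/w12.png');cv2.imwrite('pics/w12v.png',cv2.resize(a[170:270,240:400],(800,500),interpolation=cv2.INTER_CUBIC))
E
```

```text
t 20.8 pos [ 0.4911 -0.1768  0.0913] yaw -177.97 tilt [-0.0005  0.0002] F [-1.   3.9  4.9] grip 3.12 20.381462861341788 q [ 0.98  0.23 -0.75  1.9   0.18  1.08  1.76]
[-0.36  0.36  0.13] 0.0
[[318.55621636 202.39286975]]
u0 284
197 1A 19 18 18 19 19 19 1A 18 1A 19 19 1A 19 1A 18 18 1A 19 19 19 19 1A 19 1A 18 19 18 19 19 19 19 19 19 18 19 19 18 18 19 19 19 19 19 1A 1A 18 1A 19 18 19 19 19 19 19 19 1A 1A 18 19 19 18 19 19 19 1A 19 19 19 1B 18 19 1A 19 1B 19 19 1A 19 1A 19 19 19 19 19 18
198 19 1A 1A 19 1A 18 19 1A 18 19 19 18 19 1A 17 15 16 19 19 18 19 1A 1A 19 18 19 19 19 19 18 19 19 19 18 1A 19 18 18 19 19 19 19 19 19 19 18 19 19 19 19 1A 19 19 1A 1A 1A 19 1B 18 19 19 19 19 19 19 19 1A 19 19 1A 19 19 19 17 16 18 19 19 19 1A 18 1A 19 19 19 19
199 1E 1D 1D 1D 1D 1C 1C 1C 1D 1C 1C 1C 1B 16 17 17 13 16 17 16 18 16 1A 1B 1B 1A 1A 19 1A 1A 1A 1A 1A 19 19 18 19 19 19 18 1A 18 18 19 19 19 19 19 18 19 19 19 19 19 19 17 18 19 1A 19 18 19 19 1A 18 19 19 19 1A 19 18 19 18 14 16 15 16 19 19 19 1A 19 19 19 19 19
200 1F 1F 20 1F 20 20 1F 20 1F 20 20 21 1A 19 19 19 18 18 18 17 17 15 18 1C 1F 1E 1D 1D
[... 2094 characters left out ...]
1F 1F 20 1F 1F 20 20 20 1F 20 1F 20 1F 20 1F 1F 1F 1F 20 1F 20 1F 1F 20 1F 1F 1F 20 1F 20 20 20 20 20 20 1F 21 1E  6  9  A  9  A  A  B  9  8  9 18 19 1A 1E 20 20 1F 20 1F 1F 1F
209 1F 1E 1F 1E 20 1F 1F 1F 20 1F 20 21 20 1B  9  9  9  A  9  8  7  9  A 12 19 1C 21 1F 1F 1F 20 20 1F 1F 1F 20 20 1F 20 1F 1F 1F 20 1E 1F 20 1F 20 1F 1F 1F 20 20 20 1F 20 20 20 21 21 21 21 21 22 16  8  9  9  9  9  A  9  9  9  9 16 1A 1B 1E 20 1F 1E 20 1E 20 1F
210 20 1E 20 20 1F 21 1F 20 21 21 1C 1A 19 12  9  B  9  A  A  B  8  9  9  E  D 15 1F 20 1F 20 1E 1F 1F 1E 1F 1F 1F 1F 20 20 20 20 20 21 1F 1F 1F 1F 1F 1F 1F 20 1F 20 20 21 21 1E 1B 1C 1C 1A 1A 1B  B  8  9  8  7  8  A  A  9  9  C 18 1B 1E 20 1F 20 20 1F 1F 1F 20
```

Emit:
move_arm(slide=[[0,0,-0.1],[0,0,-0.2],[0,0,-0.4],[0,0,-0.8],[0,0,-1.6],[0,0,-3],[0,0,-4.5],[0,0,-5],[0,0,-5],[0,0,-5]], roll=[0,0,0,0,0,0,0,0,0,0])

```text
time: 21.8
position: [0.4907, -0.1772, 0.1411]
tool_rot: [0.055, -3.141, 0.001]
ft_force: [-0.2, 0.8, -2.2]
grip_width: 0.338
grip_force: 20.0
```

```bash
python3 - <<'E'
from asc import *
snap('wrist','w13.png');c=cal('w13.png');rel()
p=monitor.get_state()['position'];print(proj(c,[p-[0,0,.085],p-[0,0,.03],p]))
a=cv2.imread('pics/w13.png');cv2.imwrite('pics/w13v.png',cv2.resize(a[165:285,240:400],(800,600),interpolation=cv2.INTER_CUBIC))
E
```

```text
t 21.85 pos [ 0.4904 -0.1771  0.1407] yaw -177.98 tilt [0.0007 0.0001] F [ 0.4 -0.2 -3.4] grip 2.95 19.99951815532313 q [ 1.    0.17 -0.76  1.85  0.13  1.17  1.8 ]
[[318.75800504 202.04554181]
 [318.74101624 225.5166942 ]
 [318.72745759 244.10964259]]
```

View pics/w13v.png

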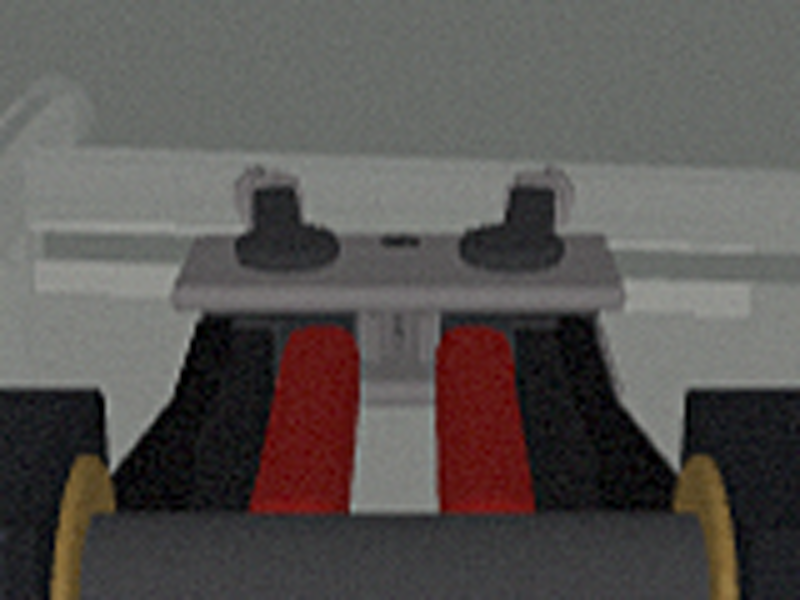

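```bash
python3 - <<'E'
from asc import *
asc('w13.png',196,216,284,358)
E
```

```text
u0 284
196 21 21 20 21 20 22 22 21 21 22 20 20 20 1F 1F 1F 20 1F 1F 1F 20 1F 1E 1E 1E 1F 1E 1E 1F 1E 1E 1E 1E 1D 1D 1D 1C 1C 1D 1D 1D 1C 1C 1C 1C 1B 1C 1B 1C 1B 1A 1B 1B 1A 1A 1A 1B 1A 19 1B 1B 1B 19 1B 1A 1A 1A 1A 19 19 1A 1A 19 18
197 20 1F 1F 20 20 20 20 1E 20 20 21 20 20 20 20 20 1F 22 20 20 20 20 20 20 20 20 20 20 20 21 20 20 20 20 21 21 20 21 20 21 20 21 1F 1F 1F 20 1F 1F 1F 20 1E 20 1E 1F 1F 1E 1D 1D 1D 1E 1E 1E 1E 1C 1D 1B 1B 1D 1D 1C 1C 1C 1B 1C
198 20 20 20 20 1F 1B 1C 16 19 1F 1F 1E 20 1F 21 21 1F 1F 20 1F 20 20 20 20 20 1F 1F 1F 20 20 1F 1F 20 20 20 1F 20 1F 20 1F 20 20 20 20 20 21 21 1F 21 20 21 1F 21 20 20 20 20 1E 21 21 21 1F 20 1F 1F 18 1A 1D 1E 21 20 20 1F 1F
199 21 21 21 21 1E 16 16 16 12 1C 1B 1A 1C 1D 20 21 20 20 20 20 20 21 1F 20 20 20 21 20 20 21 20 1E 20 1F 20 20 20 20 1F 1F 1F 20 20 1F 1F 1F 20 1F 1F 1F 20 20 1F 1F 20 1F 1F 1F 20 1C 1B 1A 1B 1A 1A 13 18 18 18 21 1F 20 20 20
200 21 20 21 1E 18 1A 18 17 18 1A 18 16 18 18 1A 1C 21 21 20 21 21 21 21 21 20 20 21 20 21 20 21 21 21 20 22 20 20 21 20 21 21 1F 20 20 21 20 20 20 20 21 1F 21 20 1F 20 20 20 20 1E 16 17 19
[... 2726 characters left out ...]
7  D 14 15 15 15 15 16
213 14 15 16  8  9  8  A  A  A  B  A  8  A  A  9  B  A  A  8  A  B  A  8  D 16 14 15 14 14 14 14 16  D  A  7  6  7  C  8  A 15 16 14 15 14 14 16 13  7  8  A  7  8  B  A  A  B  A  A  9  8  A  9  9  A  9  9  9  C 16 13 15 15 14
214 16 16 16  8  A  A  B  A  A  B  A  A  A  A  7  B  8  8  B  A  9  A  A  8 16 16 16 16 15 15 16 16 15 10 12 11 11 13 11 12 16 14 15 14 15 16 16 12  8  A  C  8  B  9  9  8  A  A  A  9  9  A  B  9  9  A  B  9  A 17 16 14 15 15
215 16 16 17  C  B  B  A  C  C  B  B  A  A  B  A  A  C  B  C  A  C  B  9  B 17 15 16 15 18 17 15 17 16 17 16 17 17 16 17 16 15 16 15 16 16 16 16 14  8  B  B  C  A  B  B  B  A  B  B  C  B  C  B  B  B  D  D  A  B 16 16 15 17 15
```

```bash
python3 - <<'E'
from asc import *
c=cal('w13.png')
for z in (.054,.058,.062):
    P=toz(c,[(294.1,205.5),(347.3,205.5)],z);m=P.mean(0);print(z,P.round(4).tolist(),m.round(4),np.linalg.norm(P[1]-P[0]),(m-[.4905,-.1771,0])*1000)
# ears: mark expected
E
python3 - <<'E'
import sys;sys.path.insert(0,'.')
from h import *
rel((.505,.0447,.1607,182),(.505,.0447,.1607,180))
E
```

```text
0.054 [[0.4951, -0.1994, 0.054], [0.4934, -0.151, 0.054]] [ 0.4942 -0.1752  0.054 ] 0.048430871287685584 [ 3.73114258  1.90899062 54.        ]
0.058 [[0.4937, -0.1991, 0.058], [0.4921, -0.1515, 0.058]] [ 0.4929 -0.1753  0.058 ] 0.04765475881113723 [ 2.39078515  1.83606568 58.        ]
0.062 [[0.4923, -0.1988, 0.062], [0.4908, -0.1519, 0.062]] [ 0.4916 -0.1753  0.062 ] 0.04687864633458891 [ 1.05042772  1.76314074 62.        ]
t 21.85 pos [ 0.4904 -0.1771  0.1407] yaw -177.98 tilt [0.0007 0.0001] F [ 0.4 -0.2 -3.4] grip 2.95 19.99951815532313 q [ 1.    0.17 -0.76  1.85  0.13  1.17  1.8 ]
[-2.23 22.11 -2.  ] 0.0
[-2.23 22.11 -2.  ] 0.035
```

Emit:
move_arm(slide=[[0,0,2],[0,0,4],[0,0,4.7],[0,0,4.9],[0,0,5.0],[0,0,5.0],[0,0,5.0]], roll=[0,0,0,0,0,0,0])

```text
time: 22.55
position: [0.4913, -0.1774, 0.0917]
tool_rot: [-0.055, 3.14, -0.001]
ft_force: [0.7, -0.6, -0.8]
grip_width: 0.339
grip_force: 20.0
```

Emit:
move_arm(slide=[[0,0,0.05],[0,0,0.1],[0,0,0.1],[0,0,0.1]], roll=[0,0,0,0])

```text
time: 22.95
position: [0.4915, -0.1773, 0.0909]
tool_rot: [-0.055, 3.14, -0.001]
ft_force: [-0.5, 0.5, 5.2]
grip_width: 0.339
grip_force: 20.0
```

```bash
python3 - <<'E'
from asc import *
rel()
asc('w13.png',238,262,308,332)
E
```

```text
t 22.95 pos [ 0.4915 -0.1773  0.0909] yaw -177.98 tilt [-0.0013 -0.0009] F [-0.5  0.5  5.2] grip 2.95 20.000203605741262 q [ 0.98  0.23 -0.75  1.9   0.18  1.07  1.76]
u0 308
238  9  A  9  B 16 15 16 15 15 14 15 15 15 15 15 15 15 16 17  8  9  A  B  A
239  B  B  A  A 17 17 15 15 15 16 14 15 15 15 15 15 15 16 17  B  7  8  A  A
240  B  B  8  A 16 16 16 16 15 14 15 15 14 16 16 15 15 15 17  A  B  A  A  B
241  9  B  7  A 1C 1A 18 18 18 19 19 18 18 18 19 19 18 19 1A  A  A  A  A  B
242  B  A  A  A 1F 1B 1C 1B 1B 1B 1C 1D 1C 1B 1B 1B 1C 1C 1D  C  7  B  8  A
243  B  8  8  9 1E 1C 1C 1C 1D 1C 1C 1C 1D 1B 1C 1D 1C 1C 1E  C  9  B  B  A
244  A  9  9  9 1D 1C 1B 1A 1B 1B 1A 1A 1B 1B 1A 19 1B 1A 1D  A  9  8  A  9
245  A  8  9  C 1D 1A 19 19 19 17 18 19 18 19 19 19 19 19 19  A  8  A  A  A
246  9  8  9  F 20 1D 1D 1D 1C 1D 1C 1D 1C 1D 1C 1D 1C 1E 1F  D  8  B  A  9
247  A  A  9  E 23 21 21 20 21 20 1F 21 21 21 20 20 20 21 22  C  8  9  8  C
248  A  9  A 14 22 1F 20 21 20 1F 1F 1F 20 1F 21 20 20 20 23  D  8  C  8  A
249  9  9  9 15 22 20 1F 1F 20 1F 1E 1F 1F 20 20 20 20 20 23  B  8  8  A  B
250  A  9  A 1
[... 197 characters left out ...]
1 10  8  A  9  9
253  A  9  9 1C 21 20 1E 20 20 20 20 21 20 1F 20 20 20 20 20 14  9  A  9  9
254  8  9  A 20 20 1F 1F 20 1F 1F 1F 20 1F 20 1F 20 1F 21 22 13  8  B  A  9
255  9  9  A 23 21 21 20 21 1F 1F 1F 1F 21 20 1F 20 1F 20 22 14  8  9  B  A
256  9  9  D 24 20 20 1F 1F 1F 20 20 20 21 1F 1F 21 20 20 22 14  7  A  A  B
257  9  A  F 22 1F 1F 20 20 1F 20 20 20 20 20 1F 20 1F 20 20 15  9  B  8  9
258  A  8  E 22 21 1F 1F 20 20 20 1F 20 1F 20 1F 1F 20 20 21 14  8  A  A  A
259  A  9 12 22 20 20 1F 20 20 1F 1F 20 20 1F 20 21 20 21 21 12  6  B  A  9
260  8  B 14 22 20 20 1F 1F 20 20 21 1F 20 1F 20 20 1F 21 21 14  6  B  B  A
261  9  9 19 23 1F 20 20 1F 20 1F 20 20 20 1F 20 1F 1F 21 20 14  8  9  B  A
```

```bash
python3 - <<'E'
from asc import *
rel((.509,.0441,.175,182),(.509,.0441,.165,182))
E
```

```text
t 22.95 pos [ 0.4915 -0.1773  0.0909] yaw -177.98 tilt [-0.0013 -0.0009] F [-0.5  0.5  5.2] grip 2.95 20.000203605741262 q [ 0.98  0.23 -0.75  1.9   0.18  1.07  1.76]
[-2.54 22.06 -8.43] 0.0
[-2.54 22.06 -7.43] 0.0
```

Emit:
move_arm(slide=[[0,0,-0.3],[0,0,-1],[0,0,-2.5],[0,0,-4.5],[0,0,-6.5],[0,0.5,-8.4],[-0.3,2,-8.7],[-0.6,4.5,-8.7],[-0.9,7.5,-8.7],[-1.2,10.5,-8.7],[-1.6,13.5,-8.7],[-2,16.5,-8.7],[-2.3,19,-8.7],[-2.5,21,-8.7],[-2.5,22,-8.7],[-2.5,22,-8.7],[-2.5,22,-8.7],[-2.5,22,-8.7]], roll=[0,0,0,0,0,0,0,0,0,0,0,0,0,0,0,0,0,0])

```text
time: 24.75
position: [0.508, 0.0421, 0.1768]
tool_rot: [0.052, -3.141, 0.001]
ft_force: [-0.3, 0.6, -1.6]
grip_width: 0.337
grip_force: 20.0
```

```bash
python3 - <<'E'
from asc import *
from sp import foot
rel((.509,.0441,.1575,182))
snap('wrist','w14.png');c=cal('w14.png');foot('w14.png');rel((.509,.0441,.1575,182))
p=monitor.get_state()['position'];print(proj(c,[p-[0,0,.085],[.521,.0463,.064],[.521-.0175,.0463,.064]]))
asc('w14.png',192,218,284,360)
E
```

```text
t 24.75 pos [0.508  0.0421 0.1768] yaw -178.11 tilt [ 0.0005 -0.0007] F [-0.3  0.6 -1.6] grip 2.94 19.999319929629564 q [ 0.76  0.13 -0.94  1.83  0.11  1.24  1.39]
[-0.1   0.2   1.93] -0.002
foot ((517.1072387695312, 46.45487976074219), (104.38761138916016, 96.97810363769531), 83.3206558227539)
t 24.8 pos [0.5081 0.0422 0.1768] yaw -178.11 tilt [ 0.0004 -0.0005] F [-1.1 -0.1 -2.1] grip 2.95 19.999471502378583 q [ 0.76  0.13 -0.94  1.83  0.11  1.24  1.39]
[-0.1   0.19  1.93] -0.002
[[318.72713889 202.5166815 ]
 [322.44918473 206.34633857]
 [323.08033736 189.55749367]]
u0 284
192 12  D  E  F  F 10  E  F  F  F  F 10  F  F 18 1F 1F 1E 1F 1D 1D 1E 1D 1C 13 14 18 1D 1F 1E 1A 19 1A 1D 20 20 1F 1F 1F 20 1F 1F 1F 1E 1E 1C 1A 1B 20 1F 19 15 15 1B 1D 1E 1E 1E 1E 1E 1E 1C 19  E  E  E  F 10  F 10  F 10  F  F 10  E
193 13  E 10  F  E  E  F  F 10 10  F 10  F  F 1C 20 1F 1F 1E 1E 1E 1E 1D 12 11 19 1E 1E 1C 1B 1E 1F 20 1F 1F 1F 20 20 20 1E 1F 1F 1F 1F 1E 1F 1D 1C 1C 1E 1E 19 13 13 1C 1F 1D 1D 1E 1E 1D 1E 1C  C  E  F 10 10 10  F  F  E 10 10  E  D
194 11  D 11  E 10  F  F  F  F  F  F  E  E 16 1F 1F 1F 
[... 4812 characters left out ...]
A 19
215 1B 1B 18  9  E  C  E  C  E  D  C  E  E  E  D  E  C  D  E  E  D  E  B 10 1C 1A 1A 19 1A 1A 1A 19 1B 1B 1B 1B 1B 1B 1B 1A 1A 1A 19 1B 19 19 1B 14  9  C  E  E  E  E  E  D  C  E  B  D  E  D  D  D  F  F  E  E 13 1B 19 1A 1A 19 19 1A
216 19 1A 1B 10  E  D 10  E 10  F  E  F  F  F  F  F  E  F 10  F  D  E  D 18 1B 19 1B 1A 1B 1A 1B 1A 1A 19 1A 19 19 1A 19 19 1A 1A 19 19 1A 1A 1B 18  E  D  C  E  E 10 10 10  F  E  F  E 10 10  F 10 10  E  E  F 19 19 1A 19 1A 19 1A 18
217 19 19 1A 17  D  C  E  F 10  E  E  F  F 10  F 10 10 10  D  C  C  F 16 1B 1B 1A 19 1A 1A 1A 1A 1A 19 19 19 19 1A 1A 19 1A 1A 1A 1A 1A 1A 19 19 19 16  F  D  C  E  F  E  F  F 11  F 10  F  F 10  F  F  D  B 11 1A 19 19 1A 19 18 19 1A
```

Emit:
move_arm(slide=[[-0.1,0.19,0],[-0.1,0.19,0.4],[-0.1,0.19,0.9],[-0.1,0.19,1.4],[-0.1,0.19,1.8],[-0.1,0.19,1.9],[-0.1,0.19,1.9]], roll=[0,0,0,0,0,0,0])

```text
time: 25.5
position: [0.5089, 0.0456, 0.1578]
tool_rot: [0.056, -3.141, -0.0]
ft_force: [0.5, 0.6, -2.1]
grip_width: 0.341
grip_force: 20.0
```

```bash
python3 - <<'E'
from asc import *
rel((.509,.0441,.1575,182),(.509,.0441,.1456,182))
E
```

```text
t 25.5 pos [0.5089 0.0456 0.1578] yaw -177.97 tilt [0.0005 0.0001] F [ 0.5  0.6 -2.1] grip 2.97 19.99948072247207 q [ 0.74  0.15 -0.94  1.85  0.13  1.2   1.36]
[-0.01 -0.15  0.03] 0.0
[-0.01 -0.15  1.22] 0.0
```

Emit:
move_arm(slide=[[0,-0.12,0],[0,-0.12,0],[0,-0.12,0],[0,-0.12,0]], roll=[0,0,0,0])

```text
time: 25.9
position: [0.5092, 0.0443, 0.1582]
tool_rot: [-0.055, 3.141, -0.0]
ft_force: [0.7, 0.6, -1.4]
grip_width: 0.345
grip_force: 20.0
```

Emit:
move_arm(slide=[[0,0,0.1],[0,0,0.2],[0,0,0.3],[0,0,0.4],[0,0,0.4],[0,0,0.4]], roll=[0,0,0,0,0,0])

```text
time: 26.5
position: [0.509, 0.0444, 0.154]
tool_rot: [0.055, -3.141, 0.0]
ft_force: [0.1, 0.1, -2.5]
grip_width: 0.342
grip_force: 20.0
```

```bash
python3 - <<'E'
from asc import *
rel((.509,.0441,.1456,182))
snap('wrist','w15.png');c=cal('w15.png')
p=monitor.get_state()['position'];print(proj(c,[p-[0,0,.085],[.521,.0463,.064],[.521-.0175,.0463,.064]]))
asc('w15.png',194,213,284,360)
E
```

```text
t 26.5 pos [0.509  0.0444 0.154 ] yaw -177.98 tilt [ 0.0001 -0.    ] F [ 0.1  0.1 -2.5] grip 2.98 19.999589547514915 q [ 0.74  0.16 -0.94  1.85  0.14  1.2   1.36]
[ 0.   -0.03  0.84] 0.0
[[318.54908427 202.49849649]
 [320.23120406 213.10125638]
 [320.91446951 195.03288572]]
u0 284
194  F 10 10  F 10 10 10 11  E  F  F 12 1C 1E 1E 1E 1F 1E 1D 1E 1D 1F 1D 18 16 17 17 17 1B 19 1B 1F 20 20 21 21 20 21 21 20 1F 1E 1D 1C 18 17 17 19 19 1D 1E 1D 1E 1E 1E 1E 1D 1F 1E 1D 19 10  E  F 10 10 10 11 10  F  F 10  F 12  F  E
195 10 11  F 10 10  F  F 10  E  F  F 1E 1E 1E 1F 1E 1E 1E 1E 1E 1E 1E 1A 13 15 18 19 1A 1F 1F 20 1F 1F 1E 1D 1D 1C 1C 1C 1B 1C 21 1F 20 1B 1A 18 17 15 17 1E 1D 1E 1C 1D 1E 1D 1F 1F 1F 1D 16  E  F  F 10  E 10  F 12 11  F 10 10  F  F
196 10  F  F  F  F  F  F  F 10  F 12 22 1E 1E 1E 1D 1D 1E 1E 1E 1F 1B 15 14 17 1B 1C 1E 1D 1D 1C 19 1C 19 18 1B 1A 19 1B 1B 19 1A 1B 1E 1E 20 1C 1A 17 16 1A 1E 1E 1E 1D 1D 1D 1D 1D 1D 1F 1B  E  F  E 10  F  E 10 10  D  E 10 11  E  E
197 10  F  F 10  D  F 12 11  E  F 1A 20 1F 1F 1F 1E 1D 1E 1E 1F 1B 14 15 18 1A 1F 20 1E 19 1C 19 1C 1E 1D 1E 1E 1F 1E 1E 1
[... 2889 characters left out ...]
1 11
210  D  F  E  E 11 1E 14  9  D  A  C  D  D  B  E  B  D  B  D 15 19 19 1D 21 20 21 20 1F 1F 20 20 21 21 22 21 21 20 20 1F 20 20 21 1F 20 20 20 21 22 21 1C 19 14 10  D  D  B  C  D  C  C  C  B  D  C  B  C 1A 1E 10  C  F  D  E  E 10 10
211 14 13 14 11  C  D  B  B  B  D  C  C  B  D  B  D  C  B  B  B  B  D 15 1E 1E 1E 1E 1D 1D 1E 1E 1F 1E 1C 1C 1B 1B 1B 1C 1D 1D 1D 1C 1C 1C 1D 1D 1E 1B  F  A  B  B  C  B  D  C  D  C  C  C  C  E  B  C  C 12 16 13 16 15 15 15 16 16 14
212 18 19 17 10  A  C  B  C  D  D  C  C  D  B  C  C  C  D  D  C  B  B  C 19 1A 19 18 19 1B 1A 1A 18 14  E  F  C  C  D 12 15 1B 19 18 1A 18 19 19 18  D  A  C  A  B  C  C  B  D  A  D  C  B  C  C  C  D  B  C 10 18 1B 1A 1A 1A 19 19 18
```

Emit:
move_arm(slide=[[0,-0.02,0.1],[0,-0.02,0.2],[0,-0.02,0.3],[0,-0.02,0.3],[0,-0.02,0.3]], roll=[0,0,0,0,0])

```text
time: 27.05
position: [0.509, 0.0442, 0.151]
tool_rot: [0.055, -3.141, 0.0]
ft_force: [-1.0, -0.3, -1.2]
grip_width: 0.341
grip_force: 20.0
```

Emit:
move_arm(slide=[[-0.05,0,0],[-0.1,0,0],[-0.1,0,0],[-0.1,0,0]], roll=[0,0,0,0])

```text
time: 27.45
position: [0.5101, 0.0442, 0.151]
tool_rot: [0.055, -3.141, 0.0]
ft_force: [0.1, 0.9, -1.5]
grip_width: 0.339
grip_force: 20.0
```

Emit:
move_arm(slide=[[0.1,0,0],[0.2,0,0],[0.2,0,0],[0.2,0,0]], roll=[0,0,0,0])

```text
time: 27.85
position: [0.508, 0.0441, 0.151]
tool_rot: [-0.055, 3.141, -0.0]
ft_force: [0.0, 0.0, -1.7]
grip_width: 0.34
grip_force: 20.0
```

Emit:
move_arm(slide=[[-0.1,0,0],[-0.1,0,0.15],[-0.1,0,0.3],[-0.1,0,0.45],[-0.1,0,0.54],[-0.1,0,0.54],[-0.1,0,0.54]], roll=[0,0,0,0,0,0,0])

```text
time: 28.55
position: [0.5091, 0.0442, 0.1456]
tool_rot: [0.055, -3.141, 0.0]
ft_force: [0.2, -0.2, -1.3]
grip_width: 0.34
grip_force: 20.0
```

Emit:
move_arm(slide=[[0,0,0.05],[0,0,0.1],[0,0,0.1],[0,0,0.1]], roll=[0,0,0,0])

```text
time: 28.95
position: [0.5091, 0.0441, 0.1446]
tool_rot: [0.055, -3.141, 0.0]
ft_force: [0.3, -0.3, -2.1]
grip_width: 0.337
grip_force: 20.0
```

Emit:
move_arm(slide=[[0,0,0.05],[0,0,0.08],[0,0,0.08],[0,0,0.08]], roll=[0,0,0,0])

```text
time: 29.35
position: [0.5091, 0.0442, 0.1438]
tool_rot: [-0.055, 3.141, -0.0]
ft_force: [0.4, -0.6, -2.0]
grip_width: 0.338
grip_force: 20.0
```

Emit:
move_arm(slide=[[0,0,0.05],[0,0,0.08],[0,0,0.08]], roll=[0,0,0])

```text
time: 29.65
position: [0.5092, 0.0442, 0.1432]
tool_rot: [-0.056, 3.141, -0.0]
ft_force: [1.3, 0.9, -1.1]
grip_width: 0.335
grip_force: 20.0
```

Emit:
move_arm(slide=[[0,0,-0.1],[0,0,-0.25],[0,0,-0.25],[0,0,-0.25],[0,0,-0.25]], roll=[0,0,0,0,0])

```text
time: 30.15
position: [0.509, 0.0441, 0.1455]
tool_rot: [0.055, -3.141, 0.0]
ft_force: [-0.8, 0.2, -2.5]
grip_width: 0.335
grip_force: 20.0
```

```bash
python3 - <<'E'
from asc import *
rel((.509,.0441,.1456,182))
snap('wrist','w16.png');c=cal('w16.png')
print(proj(c,[[.521,.0463,.064],[.521-.0175,.0463,.064],[.521-.028,.0463,.052]]))
asc('w16.png',196,212,284,360)
E
```

```text
t 30.15 pos [0.509  0.0441 0.1455] yaw -177.99 tilt [ 0.0001 -0.0001] F [-0.8  0.2 -2.5] grip 2.92 19.99958574771881 q [ 0.74  0.17 -0.94  1.86  0.15  1.18  1.35]
[ 0.    0.   -0.01] 0.0
[[320.5565901  216.38428599]
 [321.26709711 197.8058402 ]
 [321.57739089 182.94698205]]
u0 284
196 10  F  F 10  E  F 10  E  F  D  F 14 1C 1F 1F 1E 1F 1D 1E 1D 1E 1E 1F 1E 1C 1A 19 17 17 18 19 19 1D 1E 1F 1F 1E 1F 1F 1D 1C 1C 1B 1A 16 18 17 1A 1B 1D 1E 1D 1D 1F 1D 1D 1E 1E 1E 1E 1B 1B  C 10 10  F 11 10  F 10  F 11  F  F 10 12
197  F  F  E  F  D  F 12 12  F 11  F 19 1E 1D 20 1E 1E 1D 1E 1E 1F 1E 1D 18 18 18 17 18 19 1B 1D 1F 21 22 1F 1D 1D 1D 20 1F 1F 20 1F 1E 1C 18 17 18 18 1A 1E 1E 1D 1E 1E 1D 1E 1E 1E 1E 1D 20 11  E 10 10  E 10 11  F 10 11  F  F  F 10
198  E  F 12  F 10 16 19 16 11  F 12 1B 1E 1E 1E 1D 1F 1F 1E 1E 1E 1D 18 16 18 18 1A 1C 1F 21 1F 1F 1A 1D 18 18 18 17 1B 1B 1C 1C 1E 21 20 1E 1C 19 17 17 1A 1D 1F 1E 1D 1D 1E 1D 1D 1E 1E 1C 18  D 11 17 16 14  E  F 10 10  F 10 10 10
199 10 12  F  E 15 1E 1E 1B 19 17 1A 1D 1D 1B 1E 1E 1C 1E 1E 1E 1E 17 12 18 17 1B 1F 22 1E 1B 19 1B 17 19 1C 1C 1B 1B 1A 1
[... 2193 characters left out ...]
F  F
209  F 10  E  E 1E 25 13  A  D  E  C  C  D  C  A  C 17  F 10 1C 20 1E 20 1E 1F 1F 1F 1F 1F 1F 20 20 20 21 20 20 20 21 20 20 1F 20 22 1F 20 20 20 1F 1F 1F 20 1B 1C 1B 18  D  C  A  A  C  B  D  C  D  D  B 1A 21 1E  F  F  F  F  F  F  F
210  D  E  C  E 10 1E 12  A  B  C  C  C  B  D  B  D  D  B  D 13 18 1A 1D 20 21 20 20 1F 20 1F 21 20 21 20 21 21 21 21 1F 1F 21 20 22 1F 1F 1F 20 21 20 1C 18 14 10  E  C  A  C  C  C  C  C  B  C  C  C  B 1B 1D 11  E  F  D  F  D  F  E
211 13 12 14 11  D  F  C  B  D  D  B  D  B  D  B  D  B  C  B  C  B  E 15 1E 1D 1C 1D 1B 1C 1D 1C 1D 1D 1E 1D 1A 1C 1C 1D 1C 1E 1D 1D 1D 1C 1D 1E 1E 1B 10  A  B  A  B  B  C  C  D  D  C  C  C  C  C  A  C 12 15 14 14 15 16 16 16 14 12
```

```bash
python3 -c "
from h import *
print(workorder.close_job())"
```

```text
the job is handed in; nothing more can be done
None
```

I handed the job in at about 30 s on the robot's clock: two washers are on the spindle's shoulder and the other two are on the bench. The pliers hold the lock ring spread round the groove, about 2 mm above the washers. I checked the ring's height and sideways clearance by light touch, but I could only infer that it is level because the pliers hid most of it from the camera, and no verdict came back.

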